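# Tip a tray of used sample pots into the discard pan

### The job

Empty the steel tray of used sample pots into the discard pan of the tipping stand: carry the tray level by its arched handle, pouring end towards the pan, lay the ends of its cross bar in the two blue V-rests with its tail on the rear rest, then take it by the rear grip and tip it up about the bar until the arch comes gently up against the rubber stop. When all four pots are in the pan, lower the empty tray level onto the rear rest again, with its bar still cradled in the V-rests, and let go; leave everything else on the bench as it stands.

Things in the scene. Friction and masses are not known exactly. Their poses are not given: they have to be found in the camera images.
- tray: Open stainless tray, 170 mm long, 166 mm wide, walls 60 mm high, with four pots standing in it; about 0.4 kg empty. Origin: middle of its underside, below the arched handle. Its x axis points to the open pouring end (no end wall, only a 3 mm sill), y across, z up. Floor top 9 mm above the origin.
- tray_arch (a point): Middle of the black sleeve on the tray's arched carrying handle, 118 mm above the tray's underside, over the tray's middle. The sleeve is a round bar of 16 mm diameter, 96 mm long, lying across the tray (tray's y axis). Same axes as the tray. The loaded tray hangs level or nearly so from here. The pots' caps lie 41 mm below the sleeve's axis.
- tray_rear (a point): Centre of the tray's black rear grip, a straight bar 18 mm wide (tray y), 14 mm thick (tray z), that sticks out 72 mm backwards (tray -x) from the rear wall; this point is 125 mm behind the arch and 50 mm above the tray's underside, 40 mm behind the rear wall, and 18 mm before the bar's free end. Same axes as the tray.
- tray_bar (a point): Middle of the axis of the tray's cross bar, a round 12 mm bar along tray y at the foot of the pouring end, 85 mm ahead of the arch, axis 6 mm above the tray's underside; its ends stick out 37 mm beyond each side wall (bar 240 mm long). Same axes as the tray.
- pot0_center (a point): Used sample pot standing in the tray, white with a red screw cap, 49 mm diameter, 68 mm high, 50 g; this point is its centre, half-way up (34 mm); z along its axis.
- pot1_center (a point): Second pot, the same.
- pot2_center (a point): Third pot, the same.
- pot3_center (a point): Fourth pot, the same.
- stand: Fixed tipping stand of white plastic round an aluminium discard pan; placed and turned differently each time. Origin: on the worktop below the middle of the line through the two V-rests. x axis: pouring direction, from the rear rest over the V-rests to the pan; y to the left, z up. An upright steel rod, 300 mm high, behind the pan at x = 185 mm carries the stop.
- pan (a point): Middle of the pan's floor, 10 mm above the worktop, 85 mm ahead of the V-rests; stand's axes. Inside 159 mm long (x), 182 mm wide; its near and side rims stand 100 mm above the worktop, its back and the rear part of its sides 180 mm.
- rear_rest (a point): Middle of the top of the stand's rear rest, a rubber-faced bar across, 119 mm above the worktop, 150 mm behind the V-rests; stand's axes. With the bar in the V-rests and the tail here the tray stands level, underside 119 mm above the worktop, the arch 85 mm and the rear grip's point 210 mm behind the V-rests.
- v_left (a point): Left blue V-rest: where the axis of the tray's cross bar lies when seated, 125 mm above the worktop, 102 mm to the left of the stand's middle. The V is open upwards, 90 degrees, 42 mm wide and 21 mm deep, 14 mm thick along y. The tray fits between the two with about 12 mm of play on either side. Same axes as the stand.
- v_right (a point): Right blue V-rest, the same, 102 mm to the right of the stand's middle.
- tip_stop: Steel stop rod over the pan with a round black rubber buffer, 28 mm diameter, at its near end. Origin: middle of the buffer's face, which looks to the V-rests; 119 mm above the seated bar's axis and 72 to 92 mm ahead of it, set anew each time: the middle of the arch meets it at some 64 to 74 degrees of tilt. The buffer is sprung: it gives 12 mm, at 1 to 12 N.
- hood_side (a point): Foot of the clear glass side wall of the hood round the bench, a few mm thick, hard to see; it runs along the right edge of the worktop (world x 0.26 to 0.88 m), 0.88 m high, and ends 130 mm nearer the robot in a post, 50 mm wide. The hood's front is open up to 0.8 m (sash raised): the arm goes in and out there, drawn in while it swings past the post. Fixed.
- tip_box_blue: Bystander: blue pipette-tip box, 87 x 118 x 67 mm.
- spirit_lamp: Bystander: spirit lamp with a domed lid, 72 mm wide, 67 mm high.

How it is judged (in metres and radians):
On the way, in this order (a step that is already met when the one before it is completed fails the run):
1. the tray, still with its four pots, lies level in the stand with its cross bar in both V-rests and its tail on the rear rest (x of tray_bar in the frame of stand between -0.008 and 0.008 m and y of tray_bar in the frame of stand between -0.016 and 0.016 m and z of tray_bar in the frame of stand between 0.116 and 0.134 m and angle between the y axis of tray_bar and the y axis of stand, either way round below 0.07 rad and angle between tray_bar's own z axis and vertical below 0.06 rad and x of pot0_center in the frame of tray_bar between -0.175 and 0.005 m and z of pot0_center in the frame of tray_bar between 0.01 and 0.07 m and x of pot1_center in the frame of tray_bar between -0.175 and 0.005 m and z of pot1_center in the frame of tray_bar between 0.01 and 0.07 m and x of pot2_center in the frame of tray_bar between -0.175 and 0.005 m and z of pot2_center in the frame of tray_bar between 0.01 and 0.07 m and x of pot3_center in the frame of tray_bar between -0.175 and 0.005 m and z of pot3_center in the frame of tray_bar between 0.01 and 0.07 m), for 0.2 s.
2. with its bar in the V-rests the tray is tipped up until the arch bears on the rubber stop (x of tray_bar in the frame of stand between -0.008 and 0.008 m and y of tray_bar in the frame of stand between -0.016 and 0.016 m and z of tray_bar in the frame of stand between 0.116 and 0.134 m and angle between the y axis of tray_bar and the y axis of stand, either way round below 0.07 rad and angle between tray_bar's own z axis and vertical above 1 rad and contact force between tray and tip_stop above 1.5 N), for 0.2 s.
At the end, for the whole second after the job is handed in: All four pots lie in the pan (centres within its walls, below 150 mm); the tray rests level (within 0.06 rad) with its bar in both V-rests (axis within 8 mm along the pouring direction, 16 mm sideways, 116 to 134 mm high, square within 0.07 rad), at rest and clear of the stop (x of pot0_center in the frame of stand between 0 and 0.172 m and y of pot0_center in the frame of stand between -0.096 and 0.096 m and z of pot0_center in the frame of stand between 0.01 and 0.15 m and x of pot1_center in the frame of stand between 0 and 0.172 m and y of pot1_center in the frame of stand between -0.096 and 0.096 m and z of pot1_center in the frame of stand between 0.01 and 0.15 m and x of pot2_center in the frame of stand between 0 and 0.172 m and y of pot2_center in the frame of stand between -0.096 and 0.096 m and z of pot2_center in the frame of stand between 0.01 and 0.15 m and x of pot3_center in the frame of stand between 0 and 0.172 m and y of pot3_center in the frame of stand between -0.096 and 0.096 m and z of pot3_center in the frame of stand between 0.01 and 0.15 m and x of tray_bar in the frame of stand between -0.008 and 0.008 m and y of tray_bar in the frame of stand between -0.016 and 0.016 m and z of tray_bar in the frame of stand between 0.116 and 0.134 m and angle between the y axis of tray_bar and the y axis of stand, either way round below 0.07 rad and angle between tray_bar's own z axis and vertical below 0.06 rad and linear speed of tray below 0.02 m/s and contact force between tray and tip_stop below 0.5 N); the robot touches nothing.
It fails at once if the tray is tilted more than 25 degrees while its bar is not in the V-rests (angle between tray_bar's own z axis and vertical above 0.44 rad and not (x of tray_bar in the frame of stand between -0.015 and 0.015 m and z of tray_bar in the frame of stand between 0.112 and 0.142 m)).
It fails at once if the tray is driven hard against the stop (over 40 N) (contact force between tray and tip_stop above 40 N).
It fails at once if another thing on the bench is knocked or moved more than 30 mm (distance of any of tip_box_blue, spirit_lamp from where it was at the start of the episode above 0.03 m).
It also fails if it takes over 70 s, if anything falls off the work surface, if the arm or the gripper's body presses on something with over 40 N, if the wrist force passes 120 N, or if a joint passes its speed limit or range.

### The arm

A 6-joint arm with a two-finger parallel gripper is mounted at the origin on a cart in front of the work surface, level with it; the furniture and walls round the work are solid. World frame = base frame: x ahead of the robot, y to its left, z up, the work surface at z = 0. Lengths are in mm, angles in rad, forces in N, time in s.
With the tool pointing down it reaches from about 300 to 775 mm from the base axis. Payload 14.6 kg.
Tool frame: the origin (TCP) lies between the finger pads; the fingertips stand 17 mm ahead of it and the grasp point (between the pads) lies 2 mm behind it (manip.tip_reach is the distance from the TCP to the fingertips, in mm); z points along the fingers, y is the line along which they close (so a half turn about z gives the same grasp; the last joint's range is limited). The gripper opens to 94 mm and grips with 3 to 60 N. Pads are 16 mm wide; open, the fingers measure 119 mm over their backs; the gripper's body (75 mm by 177 mm) begins 78 mm behind the grasp point.
Start: joints at [-0.067, 0.3, 1.521, -0, 1.321, -0.067], TCP at [549.99, -0.002, 222.446] pointing down, gripper open.
Joint ranges: [-3.03, 3.03], [-0.79, 2.21], [0.23, 2.52], [-1.04, 4.18], [0, 3.07], [-2.55, 2.55]. Speed limits (rad/s): [2.22, 2.22, 2.57, 3.14, 3.14, 3.14].

### API

Orientations are given as [roll, pitch, yaw] about the fixed x, y, z axes, in that order (R = Rz(yaw) Ry(pitch) Rx(roll)).
In Python, from cell import manip, viewer gives the robot as it stands.
- The arm moves only by the tool apply_moves, never from a script. Its argument "moves" is a list of rows, each a list of 3 entries, a list of its own where there are three numbers: the shift along the tool's x, y, z each as a share of 0.25 m, from -1 to 1, then the turn, a rotation vector about the tool's x, y, z each as a share of pi rad, from -1 to 1, then the closure, from 0 (fully open) to 1 (shut). In form: [[[dx, dy, dz], [wx, wy, wz], grip], ...]. A call has 1 to 12 rows; each row is the pose to reach, as a shift and turn from the pose commanded when the call began, along the tool's axes at that moment, turning the shorter way round; what a row does not reach only later rows make up. A row lasts 1/12 s, in which the tool goes at most 41.7 mm and 7.16 degrees, less where a joint would pass 70% of its speed; a pose out of reach is approached as far as the arm can. A call with a number of a shift or a turn outside -1 to 1 is refused whole. A call with a gripper value outside its range is refused whole. The fingers move at their own pace and stop on an object; "squeeze" is the grip in N (left out, the last holds). Time passes only in rows, so rows that repeat a pose let the fingers close. It gives the time, the measured TCP pose, the force, the opening and the grip force at its end, in the units of the state.
- manip.read_state(): the state, without advancing time (a new reading comes with each control period).
- viewer.camera(name): name is "scene" or "side" or "wrist"; returns the picture (384x512x3 uint8, blue, green, red); there is no depth.
- viewer.camera_info(name): a dict with "camera_matrix" (3x3 intrinsics, pixels), "R" (3x3) and "t" (3): a world point X has camera coordinates R X + t. Camera axes: x right, y down, z forward; pixel columns grow to the right and rows downward; lengths in mm; the calibration is good to about 2 mm. The wrist camera is an equidistant fisheye: a pixel r from the principal point sees the ray r / f radians off the axis. A picture is of the moment at which its call begins: read the wrist's pose just before it. camera_info takes no time and is no camera call; for the wrist camera it gives the pose at the moment of the call.
- manip.sign_off(): hands the job in; it is judged then, once.
The state is a dict: "clock": time; "joints": joint angles; "qd": joint speeds; "effort": joint torques, N m; "eef_pos": TCP position; "eef_rot": TCP orientation; "wrist_force": force on the tool from outside, world axes, zero at the start; "moment": the same for the moment, N m; "finger_gap": finger opening in mm; "finger_force": force on a finger pad.
Only numpy, scipy, OpenCV 4.12 (cv2) and the standard library are available. Lean on these libraries where they do the work, as an engineer would, in place of code of your own. Each camera call takes 0.05 s, during which the arm holds its last target. There are 200 camera calls.

## Working session

There is one attempt and no reset: what is moved stays moved. The work goes in short steps, Python scripts to look and compute and a tool call to move; the robot and the scene stay as the last step left them, time stands still between calls to the robot, and variables do not carry over. Pictures are saved under pics/ and viewed, at most 10 in all, crops included, and the job is handed in when it is done.

Besides the shell and the picture viewer there is one more tool, called after ">>>" as name(argument=value, ...), one argument or row to a line, values as JSON. apply_moves: Moves the arm, as the interface text tells. Shift numbers are shares of 0.25 m and turn numbers shares of pi rad, none past 1 either way. Its arguments: {"type":"object","properties":{"moves":{"type":"array"},"squeeze":{"type":"number"}},"required":["moves"]}

```bash
ls; mkdir -p pics; python3 - <<'E'
from cell import manip, viewer
import cv2, numpy as np
s=manip.read_state();print(s)
for n in("scene","side","wrist"):
    i=viewer.camera_info(n);print(n,i)
    cv2.imwrite(f"pics/{n}0.png",viewer.camera(n))
a=[cv2.imread(f"pics/{n}0.png") for n in("scene","side")]
for n,im in zip(("scene","side"),a): cv2.imwrite(f"pics/{n}0b.png",cv2.resize(im,(800,600),interpolation=cv2.INTER_CUBIC))
E
```

```text
pics
{'clock': 0.0, 'joints': array([-6.65973087e-02,  3.00469119e-01,  1.52158802e+00, -1.00258790e-05,
        1.32070711e+00, -6.65956458e-02]), 'qd': array([-0.00121155,  0.00106462, -0.00018129,  0.00042631,  0.00132083,
        0.00049642]), 'effort': array([-1.53750298e-03, -5.31805658e+01, -3.52735734e+01,  7.07558286e-02,
        2.43994006e-02, -4.79655944e-05]), 'eef_pos': array([5.49751728e+02, 1.26362479e-02, 2.21884472e+02]), 'eef_rot': array([-3.14042300e+00, -6.82763582e-05,  1.57079711e+00]), 'wrist_force': array([-0.47163193, -0.35092981, -0.10991657]), 'moment': array([-0.01974476,  0.04801667,  0.02732321]), 'finger_force': 0.0, 'finger_gap': 94.05022732002898}
scene {'camera_matrix': array([[458.29832769,   0.        , 252.78890593],
       [  0.        , 458.29832769, 193.74535443],
       [  0.        ,   0.        ,   1.        ]]), 'R': array([[-0.88380894, -0.46779305, -0.00717041],
       [-0.23678958,  0.46048367, -0.85550306],
       [ 0.40350024, -0.75440338, -0.5177481 ]]), 't': array([ 578.29743243,  183.29688799, 1127.03174428])}
side {'camera_matrix': array([[402.63110865,   0.        , 258.56844574],
       [  0.        , 402.63110865, 189.51986556],
       [  0.        ,   0.        ,   1.        ]]), 'R': array([[-0.59946456, -0.80032582, -0.01099172],
       [-0.41077201,  0.31940708, -0.85395871],
       [ 0.68695604, -0.50740289, -0.52022467]]), 't': array([ 472.9622187 ,  304.96315228, 1087.3508386 ])}
wrist {'camera_matrix': array([[297.31863964,   0.        , 263.00902032],
       [  0.        , 297.31863964, 194.30596522],
       [  0.        ,   0.        ,   1.        ]]), 'R': array([[ 9.99999148e-01, -3.81481765e-05, -1.30463090e-03],
       [ 2.67274149e-04, -9.72404953e-01,  2.33299241e-01],
       [-1.27752949e-03, -2.33299391e-01, -9.72404115e-01]]), 't': array([-548.76265231,  -24.4818374 ,  389.93100976])}
```

View pics/scene0b.png

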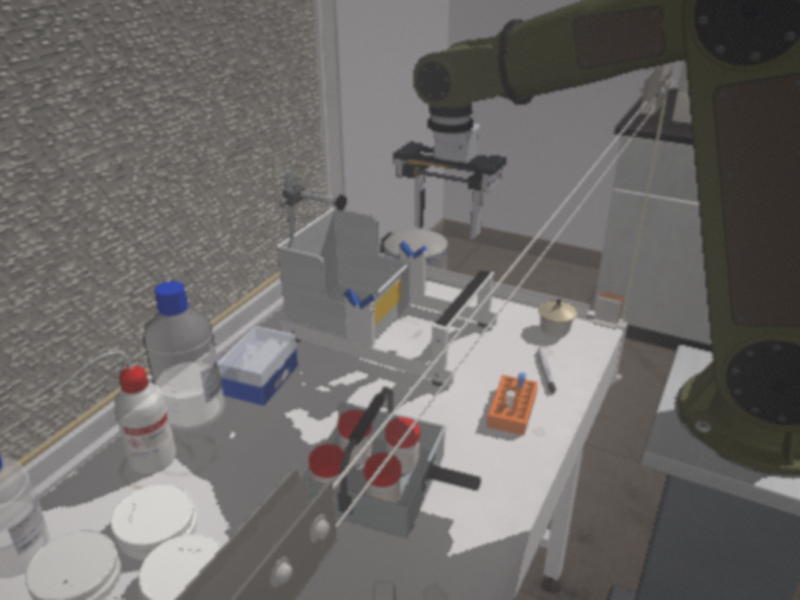

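View pics/side0b.png

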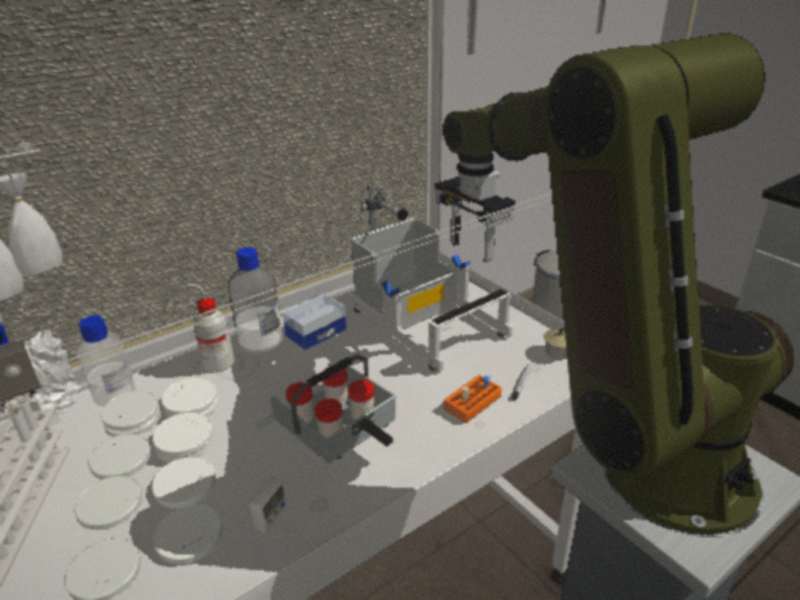

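The scene view shows the tray (sleeve middle ≈(366,435), rear grip end ≈(479,483)), the V-rests at (357,301) and (413,250), the rear rest (440,325)–(487,275) and the buffer (341,202). The side view shows the same parts: sleeve (330,378), grip end (390,440), Vs (389,289) and (460,262), rear rest (432,323)–(508,293). I'll triangulate from these.

```bash
cat > h.py <<'E'
from cell import manip, viewer
import cv2, numpy as np
from scipy.spatial.transform import Rotation as Ro
def P(n):
    i=viewer.camera_info(n); return i["camera_matrix"]@np.c_[i["R"],i["t"]]
def tri(a,b,s=1.5625):
    X=cv2.triangulatePoints(P("scene"),P("side"),np.array(a,float)/s,np.array(b,float)/s)[:,0]
    X=X[:3]/X[3]; return X
def ray(uv,n="wrist",info=None,fish=True):
    i=info or viewer.camera_info(n);K=i["camera_matrix"];d=(np.array(uv,float)-K[:2,2])/K[0,0]
    r=np.hypot(*d); v=np.array([*(d/r*np.sin(r)),np.cos(r)]) if fish else np.array([*d,1])
    return -i["R"].T@i["t"], i["R"].T@v
def atz(uv,z,n="wrist",info=None,fish=True):
    c,v=ray(uv,n,info,fish); return c+v*(z-c[2])/v[2]
def togo(pos,rpy):
    "shift (mm & share) and turn share in tool axes from measured pose to target"
    s=manip.read_state();R=Ro.from_euler("xyz",s["eef_rot"]);T=Ro.from_euler("xyz",rpy)
    return R.inv().apply(np.array(pos)-s["eef_pos"])/250,(R.inv()*T).as_rotvec()/np.pi
E
python3 - <<'E'
from h import *
np.set_printoptions(precision=1,suppress=True)
for k,a,b in [("sleeve",(366,435),(330,378)),("grip end",(479,483),(390,440)),("grip base",(432,470),(360,421)),("VL",(357,301),(389,289)),("VR",(413,250),(460,262)),("rrL",(440,325),(432,323)),("rrR",(487,275),(508,293)),("buf",(341,202),(402,214)),("tipbox",(258,360),(315,318)),("lamp",(558,305),(558,335))]: print(k,tri(a,b))
E
```

```text
sleeve [488.  398.3  86.6]
grip end [329.  374.6  44.1]
grip base [387.6 397.5  60. ]
VL [650.6 143.9 115.8]
VR [647.2 -62.5 118.9]
rrL [492.4 148.5 113.9]
rrR [500.7 -79.   94.3]
buf [740.1  39.1 238.8]
tipbox [776.6 268.5  27.1]
lamp [ 365.9 -101.7   49.4]
```

View pics/wrist0.png

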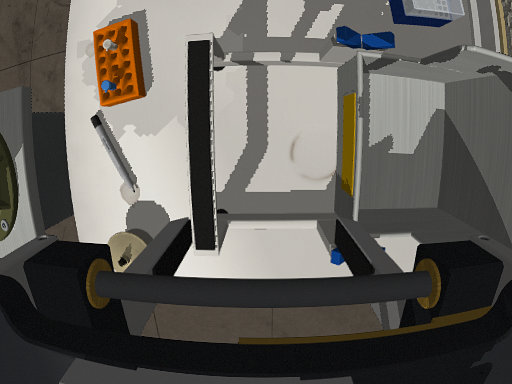

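>>> apply_moves(
  moves=[
    [[0.5,-0.12,-0.32],[0,0,0],0],
    [[1,-0.25,-0.32],[0,0,0],0],
    [[1,-0.25,-0.32],[0,0,0],0],
    [[1,-0.25,-0.32],[0,0,0],0],
    [[1,-0.25,-0.32],[0,0,0],0],
    [[1,-0.25,-0.32],[0,0,0],0],
    [[1,-0.25,-0.32],[0,0,0],0],
    [[1,-0.25,-0.32],[0,0,0],0],
  ],
)

```text
clock: 0.82
eef_pos: [486.4, 253.6, 303.5]
eef_rot: [3.14, -0.001, 1.575]
wrist_force: [-0.1, 0.6, -0.1]
finger_gap: 94.2
finger_force: 0.0
```

>>> apply_moves(
  moves=[
    [[0.32,0,-0.2],[0,0,0],0],
    [[0.32,0,-0.2],[0,0,0],0],
    [[0.32,0,-0.2],[0,0,0],0],
    [[0.32,0,-0.2],[0,0,0],0],
    [[0.32,0,-0.2],[0,0,0],0],
  ],
)

```text
clock: 1.23
eef_pos: [487.6, 329.4, 351.4]
eef_rot: [-3.141, 0.001, 1.571]
wrist_force: [-0.3, -0.6, -0.2]
finger_gap: 94.0
finger_force: 0.0
```

```bash
python3 - <<'E'
from h import *
s=manip.read_state();print(s['clock'],s['joints'],s['eef_pos'],s['eef_rot'])
np.save('i1.npy',viewer.camera_info("wrist"),allow_pickle=True)
cv2.imwrite("pics/w1.png",cv2.resize(viewer.camera("wrist"),(800,600),interpolation=cv2.INTER_CUBIC))
E
```

```text
1.2333 [ 5.32045641e-01  3.32924665e-01  1.18468039e+00 -2.44372055e-04
  1.62529986e+00  5.31728721e-01] [487.61776085 329.44393651 351.42236986] [-3.14058531e+00  8.75676948e-04  1.57110054e+00]
```

View pics/w1.png

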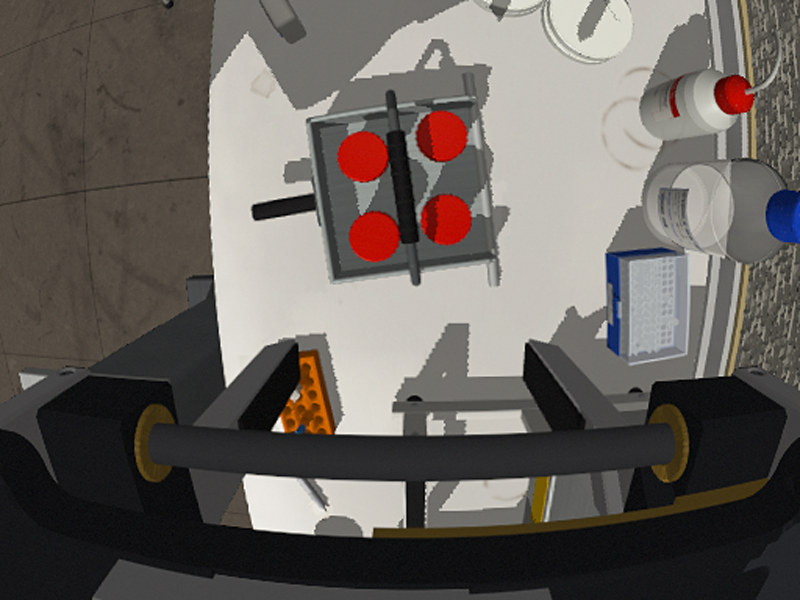

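The sleeve runs from (397,132) to (410,242), the bar ends are at (468,75) and (494,285), and the rear grip end is at (253,212).

```bash
python3 - <<'E'
from h import *
np.set_printoptions(precision=1,suppress=True)
i=np.load('i1.npy',allow_pickle=True).item()
f=lambda u,z:atz(np.array(u)/1.5625,z,info=i)
a,b=f((396,132),122),f((410,242),122); m=(a+b)/2;print("sleeve",a,b,m,np.linalg.norm(a-b),np.arctan2(-(a-b)[0],(a-b)[1]))
a,b=f((469,75),10),f((494,286),10);m=(a+b)/2;print("bar",a,b,m,np.linalg.norm(a-b),np.arctan2(-(a-b)[0],(a-b)[1]))
print("grip",f((253,212),52),f((316,203),52))
# V/rest from initial wrist image
i0={'camera_matrix':i['camera_matrix'],'R':np.array([[ 9.99999148e-01, -3.81481765e-05, -1.30463090e-03],[ 2.67274149e-04, -9.72404953e-01,  2.33299241e-01],[-1.27752949e-03, -2.33299391e-01, -9.72404115e-01]]),'t':np.array([-548.76265231,-24.4818374,389.93100976])}
for n,u,z in[("VLtips",(336,41),137),("",(395,41),137),("VR",(337,257),137),("rr",(188,40),119),("",(210,37),119),("",(193,252),119),("",(217,252),119)]:print(n,atz(u,z,info=i0))
E
```

```text
sleeve [474.2 449.1 122. ] [485.8 355.9 122. ] [480.  402.5 122. ] 93.95149439482155 0.12435361525101749
bar [549.2 529.7  10. ] [579.3 295.7  10. ] [564.2 412.7  10. ] 235.92161775466224 0.12778926467486543
grip [324.3 382.2  52. ] [391.6 388.9  52. ]
VLtips [610.6 140.9 137. ]
 [665.9 147.5 137. ]
VR [618.1 -52.4 137. ]
rr [480.9 147.5 119. ]
 [501.3 148.9 119. ]
 [479.3 -55.5 119. ]
 [503.7 -54.8 119. ]
```

>>> apply_moves(
  moves=[
    [[0.15,-0.02,0.15],[0,0,-0.02],0],
    [[0.29,-0.03,0.3],[0,0,-0.04],0],
    [[0.29,-0.03,0.45],[0,0,-0.04],0],
    [[0.29,-0.03,0.6],[0,0,-0.04],0],
    [[0.29,-0.03,0.72],[0,0,-0.04],0],
    [[0.29,-0.03,0.82],[0,0,-0.04],0],
    [[0.29,-0.03,0.9],[0,0,-0.04],0],
    [[0.29,-0.03,0.945],[0,0,-0.04],0],
    [[0.29,-0.03,0.945],[0,0,-0.04],0],
    [[0.29,-0.03,0.945],[0,0,-0.04],0],
  ],
  squeeze=35,
)

```text
clock: 2.12
eef_pos: [480.4, 401.7, 116.6]
eef_rot: [-3.141, 0.0, 1.696]
wrist_force: [0.6, -0.7, 1.2]
finger_gap: 94.3
finger_force: 0.0
```

```bash
python3 - <<'E'
from h import *
s=manip.read_state();print(s['clock'],s['joints'],s['eef_pos'],s['eef_rot'])
a=viewer.camera("scene")[215:345,170:330];b=viewer.camera("side")[190:300,150:290]
cv2.imwrite("pics/g1.png",np.hstack([cv2.resize(a,(400,325),interpolation=2),cv2.resize(b,(400,325),interpolation=2)]))
E
```

```text
2.1167 [ 6.38059967e-01  5.65806490e-01  1.39772123e+00 -5.90435892e-05
  1.17824728e+00  5.13340253e-01] [480.35624261 401.74736186 116.60583792] [-3.14146060e+00  1.37064694e-04  1.69553864e+00]
```

View pics/g1.png

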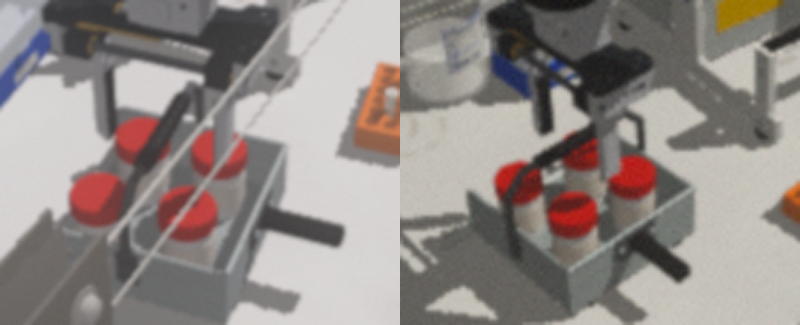

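The fingers straddle the sleeve, one on each side and above the caps. I'll close now.

>>> apply_moves(
  moves=[
    [[0,0,0],[0,0,0],1],
    [[0,0,0],[0,0,0],1],
    [[0,0,0],[0,0,0],1],
    [[0,0,0],[0,0,0],1],
    [[0,0,0],[0,0,0],1],
    [[0,0,0],[0,0,0],1],
    [[0,0,0],[0,0,0],1],
    [[0,0,0],[0,0,0],1],
    [[0,0,0],[0,0,0],1],
    [[0,0,0],[0,0,0],1],
  ],
  squeeze=35,
)

```text
clock: 3.05
eef_pos: [480.0, 402.5, 116.2]
eef_rot: [-3.142, 0.0, 1.697]
wrist_force: [0.2, 0.2, 0.6]
finger_gap: 30.6
finger_force: 0.0
```

```bash
python3 - <<'E'
from h import *
from scipy.optimize import least_squares
# planar kinematics guess: radius & z
Q=[[-6.65973087e-02,3.00469119e-01,1.52158802,0,1.32070711],[.532045641,.332924665,1.18468039,0,1.62529986],[.638059967,.56580649,1.39772123,0,1.17824728]]
X=[[549.7517,.0126,221.88],[487.618,329.444,351.422],[480.356,401.747,116.606]]
for q,x in zip(Q,X):
    c,s=np.cos(q[0]),np.sin(q[0]); print(c*x[0]+s*x[1],-s*x[0]+c*x[1],x[2],q[1]+q[2]+q[4])
E
```

```text
548.5321822285669 36.59749815515204 221.88 3.142764249
587.3411567460009 36.53804390316381 351.422 3.142904915
625.1431852525991 36.586017509897545 116.606 3.141775
```

>>> apply_moves(
  moves=[
    [[0,0,0],[0,0,0],1],
    [[0,0,0],[0,0,0],1],
    [[0,0,0],[0,0,0],1],
    [[0,0,0],[0,0,0],1],
    [[0,0,-0.02],[0,0,0],1],
    [[0,0,-0.05],[0,0,0],1],
    [[0,0,-0.1],[0,0,0],1],
    [[0,0,-0.16],[0,0,0],1],
    [[0,0,-0.22],[0,0,0],1],
    [[0,0,-0.28],[0,0,0],1],
    [[0,0,-0.34],[0,0,0],1],
    [[0,0,-0.4],[0,0,0],1],
  ],
)

```text
clock: 4.05
eef_pos: [479.9, 402.4, 218.0]
eef_rot: [3.141, -0.0, 1.696]
wrist_force: [0.4, 0.1, -6.1]
finger_gap: 15.0
finger_force: 35.0
```

```bash
python3 - <<'E'
from h import *
s=manip.read_state();print(s['clock'],s['joints'],s['eef_pos'],s['eef_rot'],s['finger_gap'],s['finger_force'],s['wrist_force'],s['moment'])
a=viewer.camera("scene");b=viewer.camera("side")
cv2.imwrite("pics/sc2.png",a);cv2.imwrite("pics/sd2.png",b)
cv2.imwrite("pics/g2.png",np.hstack([cv2.resize(a[150:345,130:330],(400,390),interpolation=2),cv2.resize(b[130:300,130:305],(400,390),interpolation=2)]))
E
```

```text
4.05 [6.39372544e-01 4.74946701e-01 1.29074106e+00 1.22859989e-05
 1.37543419e+00 5.13699230e-01] [479.87154952 402.4305784  218.02477014] [ 3.14118863e+00 -2.41801028e-04  1.69646731e+00] 15.037914773382882 34.98815596103668 [ 0.36709627  0.10764964 -6.14258758] [-0.01282694 -0.05681012  0.00068015]
```

View pics/g2.png

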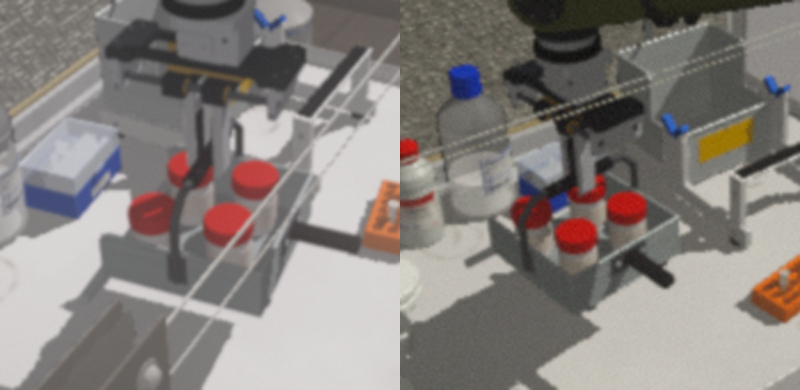

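```bash
python3 - <<'E'
from h import *
w,s,d=[cv2.imread(f"pics/{n}0.png") for n in("wrist","scene","side")]
def c(im,x,y,W,H,f): return cv2.resize(im[y:y+H,x:x+W],(W*f,H*f),interpolation=2)
# all tiles 400x300 at 6x or 5x
t=[c(w,325,15,80,60,5),c(w,180,20,80,60,5),c(w,290,225,80,60,5),c(w,180,215,80,60,5)]
t=[np.ascontiguousarray(x) for x in t]
r1=np.vstack([np.hstack(t[:2]),np.hstack(t[2:])])
cv2.imwrite("pics/c1.png",r1)
t=[c(s,215,180,80,60,5),c(d,240,175,80,60,5),c(s,240,145,80,60,5),c(d,265,150,80,60,5)]
cv2.imwrite("pics/c2.png",np.vstack([np.hstack(t[:2]),np.hstack(t[2:])]))
E
```

```text
(no output)
```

View pics/c1.png

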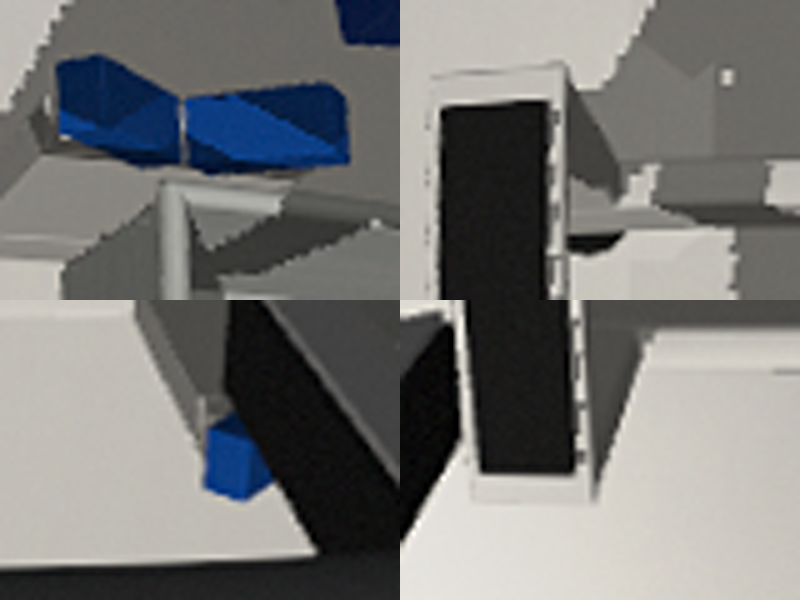

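View pics/c2.png

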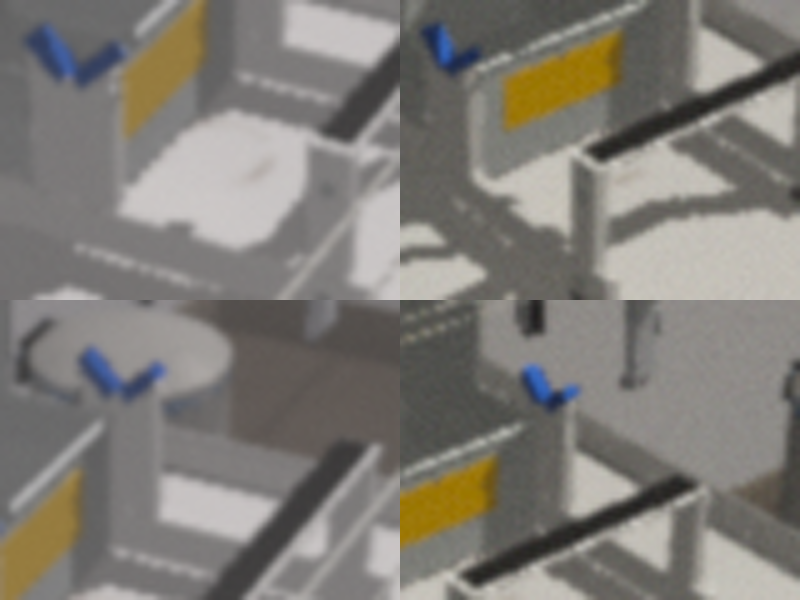

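```bash
python3 - <<'E'
from h import *
np.set_printoptions(precision=1,suppress=True)
i=viewer.camera_info("wrist")
i0={'camera_matrix':i['camera_matrix'],'R':np.array([[ 9.99999148e-01, -3.81481765e-05, -1.30463090e-03],[ 2.67274149e-04, -9.72404953e-01,  2.33299241e-01],[-1.27752949e-03, -2.33299391e-01, -9.72404115e-01]]),'t':np.array([-548.76265231,-24.4818374,389.93100976])}
for n,u,z in[("VLvert out",(361.2,34.4),116.5),("VLvert in",(361.8,47.6),116.5),("VLreartip",(336.4,28),137.5),("",(337,42),134),("VRreartip",(331,256),137.5),("",(331,262.5),134),("rr",(188.4,41.6),119),("",(209.2,40),119),("",(196,249.6),119),("",(214.8,249),119)]:print(n,atz(u,z,info=i0))
print(tri((230.6,196.4),(250.4,189.4),1),tri((264.4,164),(294.8,171),1))
for n in("scene","side"):
  for p in((640,150,116.5),(650,150,116.5),(640,-54,116.5),(650,-54,116.5)):
    x=P(n)@[*p,1];print(n,p,x[:2]/x[2])
E
```

```text
VLvert out [640.5 156.3 116.5]
VLvert in [640.6 142.9 116.5]
VLreartip [611.1 152.9 137.5]
 [612.2 141.  134. ]
VRreartip [612.1 -50.9 137.5]
 [613.6 -59.5 134. ]
rr [481.3 145.9 119. ]
 [500.6 146.  119. ]
 [482.6 -52.8 119. ]
 [501.7 -51.6 119. ]
[645.8 141.3 101.8] [649.  -66.9 102.8]
scene (640, 150, 116.5) [230.7 194.2]
scene (650, 150, 116.5) [227.5 193.3]
scene (640, -54, 116.5) [265.2 162.6]
scene (650, -54, 116.5) [262.2 161.9]
side (640, 150, 116.5) [249.3 186.8]
side (650, 150, 116.5) [247.6 185.6]
side (640, -54, 116.5) [293.9 169.4]
side (650, -54, 116.5) [292.2 168.4]
```

Both images agree: the stand origin is at ≈(640.7, 47.3) with yaw ≈0.005. I'll carry the tray gently.

>>> apply_moves(
  moves=[
    [[0,0,-0.03],[0,0,0],1],
    [[0,0,-0.08],[0,0,0],1],
    [[0,0,-0.15],[0,0,0],1],
    [[0,0,-0.21],[0,0,0],1],
    [[-0.02,0,-0.24],[0,0,0.003],1],
    [[-0.06,0.005,-0.25],[0,0,0.007],1],
    [[-0.13,0.015,-0.25],[0,0,0.012],1],
    [[-0.21,0.025,-0.25],[0,0,0.02],1],
    [[-0.3,0.035,-0.25],[0,0,0.028],1],
    [[-0.39,0.045,-0.25],[0,0,0.034],1],
    [[-0.47,0.055,-0.25],[0,0,0.0385],1],
    [[-0.52,0.06,-0.25],[0,0,0.0385],1],
  ],
)

```text
clock: 5.15
eef_pos: [511.4, 272.7, 277.7]
eef_rot: [-3.14, 0.001, 1.573]
wrist_force: [-0.2, -0.1, -5.4]
finger_gap: 15.4
finger_force: 35.0
```

>>> apply_moves(
  moves=[
    [[-0.03,0.01,0],[0,0,0],1],
    [[-0.09,0.02,0],[0,0,0],1],
    [[-0.17,0.04,0],[0,0,0],1],
    [[-0.26,0.06,0],[0,0,0],1],
    [[-0.36,0.08,0],[0,0,0],1],
    [[-0.46,0.1,0],[0,0,0],1],
    [[-0.56,0.12,0],[0,0,0],1],
    [[-0.66,0.14,0],[0,0,0],1],
    [[-0.75,0.16,0],[0,0,0],1],
    [[-0.83,0.175,0],[0,0,0],1],
    [[-0.89,0.18,0],[0,0,0],1],
    [[-0.914,0.18,0],[0,0,0],1],
  ],
)

```text
clock: 6.15
eef_pos: [557.3, 45.5, 278.1]
eef_rot: [-3.141, 0.0, 1.574]
wrist_force: [-0.1, -0.1, -5.6]
finger_gap: 15.0
finger_force: 35.0
```

```bash
python3 - <<'E'
from h import *
s=manip.read_state();print(s['clock'],s['joints'],s['eef_pos'],s['eef_rot'],s['finger_gap'],s['wrist_force'])
i=viewer.camera_info("wrist");np.save('i2.npy',i,allow_pickle=True)
a=viewer.camera("scene");b=viewer.camera("side");w=viewer.camera("wrist")
for n,m in zip(("sc3","sd3","w3"),(a,b,w)):cv2.imwrite(f"pics/{n}.png",m)
f=lambda im,x,y:cv2.resize(im[y:y+150,x:x+200],(400,300),interpolation=2)
cv2.imwrite("pics/g3.png",np.vstack([np.hstack([f(a,170,100),f(b,190,100)]),cv2.resize(w[:225,106:406],(800,600))[0:300] if 0 else np.hstack([f(w,120,0),f(w,260,0)])]))
E
```

```text
6.15 [ 1.60352293e-02  2.85100619e-01  1.41100770e+00 -3.01000579e-04
  1.44626421e+00  1.24761992e-02] [557.33193393  45.46665455 278.13179924] [-3.14081656e+00  3.08346805e-04  1.57439298e+00] 15.046341252732189 [-0.0804487  -0.12397375 -5.56006908]
```

View pics/g3.png

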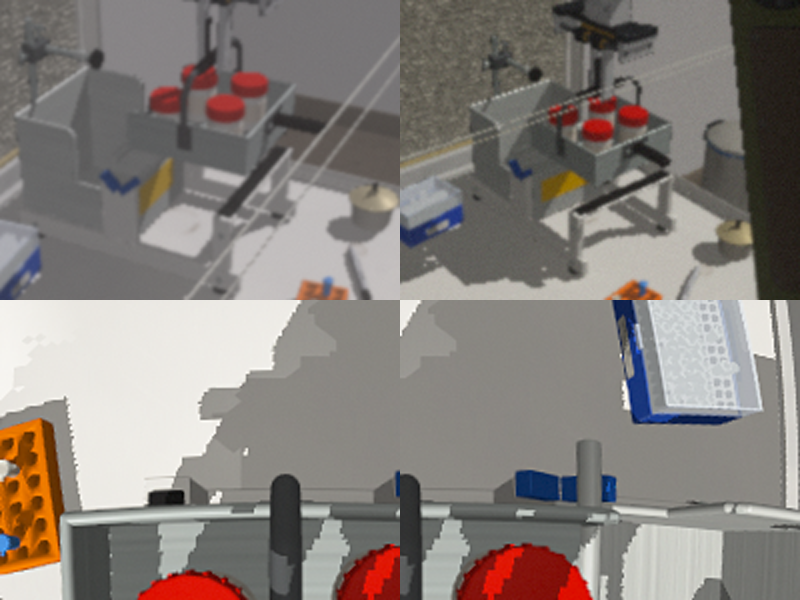

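```bash
python3 - <<'E'
from h import *
np.set_printoptions(precision=1,suppress=True)
i=np.load('i2.npy',allow_pickle=True).item()
for n,u,z in[("bar end top",(349+5,72.5),165),("V groove top",(340.5,86),116.5),("groove low",(340.5,93),118),("Vrear",(318,85),134),("Vfront",(368,88),134),("rrL",(203,97),119),("rrend-r",(212,97),119),("rrend-l",(194,97),119)]:print(n,atz(u,z,info=i))
E
```

```text
bar end top [641.8 164.9 165. ]
V groove top [641.1 157.5 116.5]
groove low [640.8 149.4 118. ]
Vrear [612.5 154.8 134. ]
Vfront [667.2 155.2 134. ]
rrL [491.2 143.3 119. ]
rrend-r [501.2 143.  119. ]
rrend-l [481.2 143.8 119. ]
```

The bar is at x 641.8 over the V groove at 641, and centred sideways to about 2 mm. I'll lower it.

>>> apply_moves(
  moves=[
    [[0.004,-0.002,0.02],[0,0,0],1],
    [[0.004,-0.002,0.05],[0,0,0],1],
    [[0.004,-0.002,0.08],[0,0,0],1],
    [[0.004,-0.002,0.11],[0,0,0],1],
    [[0.004,-0.002,0.13],[0,0,0],1],
    [[0.004,-0.002,0.145],[0,0,0],1],
    [[0.004,-0.002,0.155],[0,0,0],1],
    [[0.004,-0.002,0.16],[0,0,0],1],
    [[0.004,-0.002,0.164],[0,0,0],1],
    [[0.004,-0.002,0.167],[0,0,0],1],
    [[0.004,-0.002,0.17],[0,0,0],1],
    [[0.004,-0.002,0.17],[0,0,0],1],
  ],
)

```text
clock: 7.3
eef_pos: [556.8, 48.1, 236.2]
eef_rot: [3.141, 0.0, 1.575]
wrist_force: [-0.4, 0.5, -6.1]
finger_gap: 15.0
finger_force: 35.0
```

>>> apply_moves(
  moves=[
    [[0,0,0.003],[0,0,0],1],
    [[0,0,0.006],[0,0,0],1],
    [[0,0,0.008],[0,0,0],1],
    [[0,0,0.01],[0,0,0],1],
    [[0,0,0.01],[0,0,0],1],
  ],
)

```text
clock: 7.72
eef_pos: [556.9, 48.1, 235.3]
eef_rot: [3.14, 0.0, 1.576]
wrist_force: [-5.7, -0.8, 8.1]
finger_gap: 15.1
finger_force: 35.0
```

It has seated: the wrist force went from −6 N to +8 N. I'll ease back 1 mm and up a little, then open.

>>> apply_moves(
  moves=[
    [[0,-0.002,-0.002],[0,0,0],1],
    [[0,-0.004,-0.003],[0,0,0],1],
    [[0,-0.004,-0.003],[0,0,0],0.6],
    [[0,-0.004,-0.003],[0,0,0],0],
    [[0,-0.004,-0.003],[0,0,0],0],
    [[0,-0.004,-0.003],[0,0,0],0],
    [[0,-0.004,-0.003],[0,0,0],0],
    [[0,-0.004,-0.003],[0,0,0],0],
    [[0,-0.004,-0.003],[0,0,0],0],
    [[0,-0.004,-0.003],[0,0,0],0],
    [[0,-0.004,-0.003],[0,0,0],0],
    [[0,-0.004,-0.003],[0,0,0],0],
  ],
)

```text
clock: 8.72
eef_pos: [555.7, 48.1, 234.4]
eef_rot: [-3.142, -0.0, 1.576]
wrist_force: [-0.6, 0.8, 0.7]
finger_gap: 78.3
finger_force: 0.0
```

```bash
python3 - <<'E'
from h import *
from scipy.optimize import least_squares
s=manip.read_state();print(s['clock'],list(s['joints']),s['eef_pos'],s['finger_gap'],s['wrist_force'])
Q=[[-6.65973087e-02,3.00469119e-01,1.52158802,1.32070711],[.532045641,.332924665,1.18468039,1.62529986],[.638059967,.56580649,1.39772123,1.17824728],[.639372544,.474946701,1.29074106,1.37543419],[.0160352293,.285100619,1.4110077,1.44626421],[*s['joints'][:3],s['joints'][4]]]
X=[[549.7517,.0126,221.88],[487.618,329.444,351.422],[480.356,401.747,116.606],[479.87,402.43,218.02],[557.33,45.467,278.13],s['eef_pos']]
r=[];
for q,x in zip(Q,X): r.append([np.cos(q[0])*x[0]+np.sin(q[0])*x[1],x[2]])
Q=np.array(Q);r=np.array(r)
# pointing down always: x=A+L1 s2+ L2 s23+ e c23 ; z=B+L1 c2+L2 c23 - e s23
def f(p):
    A,B,L1,L2,e=p;a=Q[:,1];b=a+Q[:,2]
    return np.r_[A+L1*np.sin(a)+L2*np.sin(b)+e*np.cos(b)-r[:,0],B+L1*np.cos(a)+L2*np.cos(b)-e*np.sin(b)-r[:,1]]
o=least_squares(f,[50,100,450,450,0]);print(o.x,o.fun,np.linalg.cond(o.jac))
E
```

```text
8.7167 [np.float64(0.020689905478805688), np.float64(0.3083844230819144), np.float64(1.4818325397171905), np.float64(2.1010089020792486e-06), np.float64(1.3514153633834458), np.float64(0.015966062786886392)] [555.73479356  48.10809665 234.42934472] 78.30440004246599 [-0.59750153  0.77776876  0.66620319]
[-2.92211420e-01 -3.33485171e+01  4.24819406e+02  4.47373323e+02
  4.05757299e+01] [ 0.14622088  0.09907275  0.09357846 -0.18824128 -0.0034258  -0.14720501
  0.02802077 -0.01090422 -0.04274491 -0.01526459  0.0201565   0.02073647] 24.716141669253783
```

>>> apply_moves(
  moves=[
    [[0,0,-0.06],[0,0,0],0],
    [[0,0,-0.16],[0,0,0],0],
    [[0,0,-0.26],[0,0,0],0],
    [[0,-0.06,-0.3],[0,0,-0.035],0],
    [[0,-0.13,-0.3],[0,0,-0.07],0],
    [[0,-0.2,-0.3],[0,0,-0.105],0],
    [[0,-0.27,-0.3],[0,0,-0.14],0],
    [[0,-0.34,-0.3],[0,0,-0.175],0],
    [[0,-0.4,-0.3],[0,0,-0.21],0],
    [[0,-0.45,-0.3],[0,0,-0.245],0],
    [[0,-0.5,-0.3],[0,0,-0.28],0],
    [[0,-0.5,-0.3],[0,0,-0.315],0],
  ],
)

```text
clock: 9.72
eef_pos: [429.4, 47.6, 310.0]
eef_rot: [3.141, 0.001, 2.571]
wrist_force: [-0.2, 0.2, 0.1]
finger_gap: 93.8
finger_force: 0.0
```

>>> apply_moves(
  moves=[
    [[0,0,0],[0,0,-0.035],0],
    [[0,0,0],[0,0,-0.07],0],
    [[0,0,0],[0,0,-0.105],0],
    [[0,0,0],[0,0,-0.14],0],
    [[0,0,0],[0,0,-0.175],0],
    [[0,0,0],[0,0,-0.1865],0],
    [[0,0,0],[0,0,-0.1865],0],
  ],
)

```text
clock: 10.3
eef_pos: [430.7, 47.5, 309.5]
eef_rot: [-3.142, 0.0, -3.13]
wrist_force: [0.7, 0.2, -0.3]
finger_gap: 93.9
finger_force: 0.0
```

>>> apply_moves(
  moves=[
    [[0,0,0],[0,-0.03,0],0],
    [[0,0,0],[0,-0.06,0],0],
    [[0,0,0],[0,-0.1,0],0],
    [[0,0,0],[0,-0.13,0],0],
    [[0,0,0],[0,-0.13,0],0],
  ],
)

```text
clock: 10.72
eef_pos: [429.5, 47.6, 309.3]
eef_rot: [3.141, 0.413, -3.134]
wrist_force: [-0.4, 0.5, 0.4]
finger_gap: 93.9
finger_force: 0.0
```

```bash
python3 - <<'E'
from h import *
s=manip.read_state();q=s['joints'];p=s['eef_pos'];print(s['clock'],list(q),p,s['eef_rot'])
R=Ro.from_euler("xyz",s["eef_rot"]).as_matrix();print(R)
np.save('i4.npy',viewer.camera_info("wrist"),allow_pickle=True)
for n in("wrist","scene","side"):cv2.imwrite(f"pics/{n}4.png",viewer.camera(n))
a,b=q[1],q[1]+q[2];L1,L2,e=424.8,447.4,40.6
rw=L1*np.sin(a)+L2*np.sin(b)+e*np.cos(b); zw=L1*np.cos(a)+L2*np.cos(b)-e*np.sin(b)
r=np.cos(q[0])*p[0]+np.sin(q[0])*p[1]; t=b+q[4]
Lt=(r-rw)/np.sin(t); print(Lt, p[2]-zw-Lt*np.cos(t))
E
```

```text
10.7167 [np.float64(0.030490420944911285), np.float64(-0.26630102461168376), np.float64(1.9450324628531195), np.float64(-0.009575995276826978), np.float64(1.0496245754125342), np.float64(-1.5451609705925249)] [429.45838193  47.60814811 309.30265727] [ 3.14074548  0.41333425 -3.13388807]
[[-9.15759483e-01 -8.04477816e-03  4.01646424e-01]
 [-7.05568891e-03  9.99967339e-01  3.94177885e-03]
 [-4.01665017e-01  7.75829146e-04 -9.15786335e-01]]
254.19799629175807 220.83775567694389
```

>>> apply_moves(
  moves=[
    [[0.02,0,0.05],[0,-0.035,0],0],
    [[0.05,-0.002,0.12],[0,-0.07,0],0],
    [[0.09,-0.004,0.21],[0,-0.0914,0],0],
    [[0.13,-0.004,0.3],[0,-0.0914,0],0],
    [[0.17,-0.004,0.39],[0,-0.0914,0],0],
    [[0.2,-0.004,0.46],[0,-0.0914,0],0],
    [[0.214,-0.004,0.505],[0,-0.0914,0],0],
    [[0.221,-0.004,0.524],[0,-0.0914,0],0],
    [[0.221,-0.004,0.524],[0,-0.0914,0],0],
    [[0.221,-0.004,0.524],[0,-0.0914,0],0],
  ],
  squeeze=30,
)

```text
clock: 11.7
eef_pos: [432.6, 46.5, 167.6]
eef_rot: [3.141, 0.695, -3.133]
wrist_force: [-0.1, -0.1, 0.6]
finger_gap: 94.1
finger_force: 0.0
```

>>> apply_moves(
  moves=[
    [[0,0,0],[0,0,0],1],
    [[0,0,0],[0,0,0],1],
    [[0,0,0],[0,0,0],1],
    [[0,0,0],[0,0,0],1],
    [[0,0,0],[0,0,0],1],
    [[0,0,0],[0,0,0],1],
    [[0,0,0],[0,0,0],1],
    [[0,0,0],[0,0,0],1],
    [[0,0,0],[0,0,0],1],
    [[0,0,0],[0,0,0],1],
    [[0,0,0],[0,0,0],1],
    [[0,0,0],[0,0,0],1],
  ],
  squeeze=30,
)

```text
clock: 12.7
eef_pos: [432.0, 46.6, 167.2]
eef_rot: [3.141, 0.695, -3.132]
wrist_force: [2.0, 0.1, -1.3]
finger_gap: 17.5
finger_force: 30.3
```

>>> apply_moves(
  moves=[
    [[0,0,0],[0,0,0],1],
    [[0,0,0],[0,0,0],1],
    [[0,0,0],[0,0,0],1],
  ],
)

```text
clock: 12.95
eef_pos: [432.0, 46.6, 167.2]
eef_rot: [3.142, 0.695, -3.132]
wrist_force: [-0.9, 1.7, 0.0]
finger_gap: 17.6
finger_force: 30.0
```

```bash
python3 - <<'E'
from h import *
np.set_printoptions(precision=4,suppress=True)
s=manip.read_state();q=s['joints'];p=s['eef_pos'];print(s['clock'],q,p,s['eef_rot'],s['wrist_force'],s['moment'])
R=Ro.from_euler("xyz",s["eef_rot"]).as_matrix()
# buffer triangulate estimates & tilt at contact: arch rel bar (-85,112), sleeve radius 8
for d in(72,82,92):
  for t in np.arange(60,80,.1):
    a=np.radians(t); x=-85*np.cos(a)+112*np.sin(a)
    if x+8>=d: print(d,t); break
# arc in tool axes
bar=np.array([640.7,47.3,125.]); ax=np.array([-.005,1,0])
for t in (5,10,15,20,25,30,35,40,45,50,55,60,65,70):
    M=Ro.from_rotvec(ax*np.radians(t)).as_matrix()
    print(t,R.T@(M@(p-bar)+bar-p)/250, R.T@ax*t/180)
E
```

```text
12.95 [ 0.0312 -0.201   2.3389 -0.0457  0.3087 -1.5105] [432.0371  46.5765 167.2422] [ 3.1415  0.6955 -3.1321] [-0.858   1.7434  0.0119] [0.2931 0.3258 0.1563]
72 64.30000000000007
82 69.00000000000013
92 73.9000000000002
5 [-0.0599 -0.0001 -0.0439] [-0.0001  0.0278  0.0001]
10 [-0.1235 -0.0002 -0.0824] [-0.0002  0.0556  0.0002]
15 [-0.1901 -0.0003 -0.1152] [-0.0003  0.0833  0.0002]
20 [-0.2594 -0.0005 -0.1421] [-0.0004  0.1111  0.0003]
25 [-0.3307 -0.0007 -0.1628] [-0.0005  0.1389  0.0004]
30 [-0.4036 -0.0009 -0.1773] [-0.0006  0.1667  0.0005]
35 [-0.4775 -0.0011 -0.1853] [-0.0007  0.1944  0.0006]
40 [-0.5517 -0.0013 -0.1869] [-0.0008  0.2222  0.0006]
45 [-0.6259 -0.0016 -0.1819] [-0.0009  0.25    0.0007]
50 [-0.6993 -0.0019 -0.1706] [-0.001   0.2778  0.0008]
55 [-0.7714 -0.0022 -0.1529] [-0.001   0.3056  0.0009]
60 [-0.8418 -0.0025 -0.1289] [-0.0011  0.3333  0.001 ]
65 [-0.9098 -0.0028 -0.099 ] [-0.0012  0.3611  0.001 ]
70 [-0.9749 -0.0032 -0.0632] [-0.0013  0.3889  0.0011]
```

>>> apply_moves(
  moves=[
    [[-0.03,0,-0.0222],[0,0.0139,0],1],
    [[-0.06,0,-0.0439],[0,0.0278,0],1],
    [[-0.0914,0,-0.0638],[0,0.0417,0],1],
    [[-0.1235,0,-0.0824],[0,0.0556,0],1],
    [[-0.1565,0,-0.0995],[0,0.0694,0],1],
    [[-0.1901,0,-0.1152],[0,0.0833,0],1],
  ],
)

```text
clock: 13.45
eef_pos: [449.9, 46.7, 220.0]
eef_rot: [3.142, 0.431, -3.132]
wrist_force: [1.3, 0.4, -3.9]
finger_gap: 17.5
finger_force: 30.0
```

>>> apply_moves(
  moves=[
    [[0,0,0],[0,0,0],1],
  ],
)

```text
clock: 13.53
eef_pos: [450.9, 46.9, 221.1]
eef_rot: [3.141, 0.432, -3.133]
wrist_force: [-9.6, 4.3, 0.2]
finger_gap: 18.1
finger_force: 30.0
```

```bash
cat > arc.py <<'E'
from h import *
np.set_printoptions(precision=4,suppress=True)
p0=np.array([432.037,46.577,167.242]);R0=Ro.from_euler("xyz",[3.1415,.6955,-3.1321])
bar=np.array([640.7,47.3,125.]); ax=np.array([-.005,1,0])
s=manip.read_state();p=s['eef_pos'];R=Ro.from_euler("xyz",s["eef_rot"])
t0=np.degrees((R*R0.inv()).as_rotvec());print(s['clock'],p,"tilt",t0,"F",s['wrist_force'],"M",s['moment'],s['finger_force'])
def pose(t):
    M=Ro.from_rotvec(ax*np.radians(t)); return M.apply(p0-bar)+bar
c=pose(t0[1]);print("err from arc mm",p-c,"q",s['joints'])
import sys
for t in eval(sys.argv[1]):
    print(t,R.inv().apply(pose(t)-pose(t0[1]))/250, (t-t0[1])/180)
E
python3 arc.py "np.arange(20,77,5)"
```

```text
13.5333 [450.9268  46.8611 221.1034] tilt [-0.116  15.0753 -0.0095] F [-9.5876  4.3484  0.1872] M [0.5886 1.6616 0.1736] 29.9991238117218
err from arc mm [0.7219 0.1932 1.0436] q [ 0.0265 -0.146   2.061  -0.0094  0.7943 -1.5483]
20 [-0.059  -0.0001 -0.0433] 0.027359656472514544
25 [-0.1225 -0.0003 -0.0818] 0.05513743425029232
30 [-0.1891 -0.0004 -0.1147] 0.0829152120280701
35 [-0.2583 -0.0006 -0.1417] 0.11069298980584787
40 [-0.3297 -0.0008 -0.1625] 0.13847076758362564
45 [-0.4025 -0.0011 -0.1771] 0.16624854536140343
50 [-0.4764 -0.0013 -0.1852] 0.1940263231391812
55 [-0.5506 -0.0016 -0.1869] 0.22180410091695899
60 [-0.6248 -0.0019 -0.182 ] 0.24958187869473675
65 [-0.6982 -0.0022 -0.1708] 0.27735965647251454
70 [-0.7704 -0.0025 -0.1532] 0.3051374342502923
75 [-0.8407 -0.0028 -0.1293] 0.3329152120280701
```

>>> apply_moves(
  moves=[
    [[-0.025,0,-0.022],[0,0.0137,0],1],
    [[-0.055,0,-0.0433],[0,0.0274,0],1],
    [[-0.0865,0,-0.063],[0,0.0412,0],1],
    [[-0.1185,0,-0.0818],[0,0.0551,0],1],
    [[-0.1515,0,-0.0987],[0,0.069,0],1],
    [[-0.185,0,-0.1147],[0,0.0829,0],1],
    [[-0.2195,0,-0.1286],[0,0.0968,0],1],
    [[-0.2543,0,-0.1417],[0,0.1107,0],1],
    [[-0.2543,0,-0.1417],[0,0.1107,0],1],
  ],
)

```text
clock: 14.28
eef_pos: [493.7, 47.1, 279.1]
eef_rot: [3.141, 0.085, -3.132]
wrist_force: [-12.2, 1.2, 8.5]
finger_gap: 17.6
finger_force: 30.0
```

```bash
python3 arc.py "np.arange(40,77,5)"; python3 - <<'E'
from h import *
for n in("scene","side"):cv2.imwrite(f"pics/{n}5.png",viewer.camera(n))
E
```

```text
14.2833 [493.7213  47.1106 279.0589] tilt [-0.3267 34.9912 -0.0154] F [-12.1881   1.1651   8.495 ] M [ 0.1616  2.0082 -0.0544] 30.003304481506348
err from arc mm [-0.258   0.2239 -0.2072] q [ 0.0218  0.0896  1.6418 -0.001   1.3255 -1.5581]
40 [-0.0601 -0.0002 -0.044 ] 0.02782643572897676
45 [-0.1236 -0.0005 -0.0824] 0.05560421350675454
50 [-0.1903 -0.0007 -0.1152] 0.08338199128453232
55 [-0.2595 -0.001  -0.1421] 0.1111597690623101
60 [-0.3309 -0.0013 -0.1628] 0.13893754684008788
65 [-0.4037 -0.0016 -0.1773] 0.16671532461786565
70 [-0.4776 -0.0019 -0.1853] 0.19449310239564344
75 [-0.5519 -0.0022 -0.1868] 0.2222708801734212
```

>>> apply_moves(
  moves=[
    [[-0.025,0,-0.023],[0,0.0139,0],1],
    [[-0.0551,0,-0.044],[0,0.0278,0],1],
    [[-0.0865,0,-0.064],[0,0.0417,0],1],
    [[-0.1186,0,-0.0824],[0,0.0556,0],1],
    [[-0.1515,0,-0.0995],[0,0.0694,0],1],
    [[-0.1853,0,-0.1152],[0,0.0834,0],1],
    [[-0.2197,0,-0.1292],[0,0.0972,0],1],
    [[-0.2545,0,-0.1421],[0,0.1111,0],1],
    [[-0.2545,0,-0.1421],[0,0.1111,0],1],
  ],
)

```text
clock: 15.13
eef_pos: [554.0, 47.6, 319.8]
eef_rot: [-3.142, -0.264, -3.132]
wrist_force: [-5.9, 0.1, 13.4]
finger_gap: 17.9
finger_force: 30.0
```

```bash
python3 arc.py "np.arange(57,77,2)"; python3 - <<'E'
from h import *
for n in("scene","side"):cv2.imwrite(f"pics/{n}6.png",viewer.camera(n))
E
```

```text
15.1333 [553.9695  47.6214 319.7783] tilt [-0.5197 54.9771 -0.0169] F [-5.8673  0.1192 13.4273] M [ 0.0882  1.3978 -0.0638] 30.00105232000351
err from arc mm [-1.5722  0.4269 -0.3453] q [ 0.0187  0.4219  1.1549  0.0026  1.8289 -1.5609]
57 [-0.0238 -0.0001 -0.0184] 0.011238323300725502
59 [-0.0479 -0.0002 -0.0357] 0.022349434411836615
61 [-0.0727 -0.0004 -0.0522] 0.03346054552294772
63 [-0.098  -0.0005 -0.0678] 0.044571656634058834
65 [-0.1238 -0.0006 -0.0825] 0.05568276774516995
67 [-0.1501 -0.0007 -0.0964] 0.06679387885628106
69 [-0.1769 -0.0008 -0.1092] 0.07790498996739217
71 [-0.2041 -0.001  -0.1212] 0.08901610107850327
73 [-0.2317 -0.0011 -0.1322] 0.10012721218961439
75 [-0.2597 -0.0012 -0.1422] 0.1112383233007255
```

>>> apply_moves(
  moves=[
    [[-0.011,0,-0.012],[0,0.0056,0],1],
    [[-0.0235,0,-0.0224],[0,0.0112,0],1],
    [[-0.0475,0,-0.0397],[0,0.0223,0],1],
    [[-0.0725,0,-0.0562],[0,0.0335,0],1],
    [[-0.0975,0,-0.0718],[0,0.0446,0],1],
    [[-0.0975,0,-0.0718],[0,0.0446,0],1],
    [[-0.0975,0,-0.0718],[0,0.0446,0],1],
  ],
)

```text
clock: 15.82
eef_pos: [581.7, 47.9, 330.1]
eef_rot: [-3.141, -0.402, -3.132]
wrist_force: [-1.0, 0.5, 4.3]
finger_gap: 17.6
finger_force: 30.0
```

```bash
python3 arc.py "np.arange(64,78,1)"; python3 - <<'E'
from h import *
a=viewer.camera("scene");b=viewer.camera("side")
cv2.imwrite("pics/g7.png",np.hstack([cv2.resize(a[90:240,160:310],(400,400),interpolation=2),cv2.resize(b[90:240,200:350],(400,400),interpolation=2)]))
E
```

```text
15.8167 [581.7004  47.8662 330.116 ] tilt [-0.6067 62.8521 -0.0207] F [-1.0159  0.5116  4.2641] M [ 0.0493  0.3356 -0.0111] 30.004273653030396
err from arc mm [-1.3785  0.534   0.1649] q [ 0.018   0.5798  0.9277  0.0036  2.0356 -1.5611]
64 [-0.0134 -0.0001 -0.0105] 0.006377476091447834
65 [-0.0253 -0.0001 -0.0195] 0.011933031647003389
66 [-0.0373 -0.0002 -0.0282] 0.017488587202558945
67 [-0.0495 -0.0003 -0.0368] 0.023044142758114502
68 [-0.0618 -0.0003 -0.0451] 0.028599698313670055
69 [-0.0742 -0.0004 -0.0532] 0.03415525386922561
70 [-0.0868 -0.0004 -0.0611] 0.03971080942478117
71 [-0.0996 -0.0005 -0.0688] 0.045266364980336725
72 [-0.1124 -0.0006 -0.0762] 0.05082192053589228
73 [-0.1254 -0.0006 -0.0834] 0.05637747609144783
74 [-0.1385 -0.0007 -0.0904] 0.06193303164700339
75 [-0.1518 -0.0008 -0.0972] 0.06748858720255894
76 [-0.1651 -0.0008 -0.1037] 0.0730441427581145
77 [-0.1786 -0.0009 -0.11  ] 0.07859969831367006
```

View pics/g7.png

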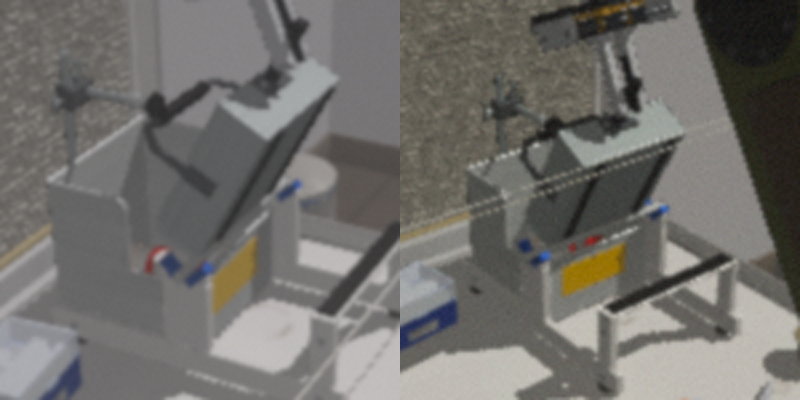

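The tray is tilted with its bar in the Vs, the pots are dropping into the pan, and the arch is close to the buffer (scene tile ≈(155,108)). I'll creep on.

>>> apply_moves(
  moves=[
    [[-0.007,0,-0.005],[0,0.003,0],1],
    [[-0.0134,0,-0.0105],[0,0.0064,0],1],
    [[-0.0195,0,-0.015],[0,0.0092,0],1],
    [[-0.0253,0,-0.0195],[0,0.0119,0],1],
    [[-0.0253,0,-0.0195],[0,0.0119,0],1],
  ],
)

```text
clock: 16.33
eef_pos: [589.5, 48.0, 332.3]
eef_rot: [-3.142, -0.442, -3.132]
wrist_force: [-0.1, 0.2, 1.1]
finger_gap: 17.9
finger_force: 30.0
```

>>> apply_moves(
  moves=[
    [[-0.006,0,-0.0045],[0,0.0028,0],1],
    [[-0.012,0,-0.0087],[0,0.0056,0],1],
    [[-0.012,0,-0.0087],[0,0.0056,0],1],
  ],
)

```text
clock: 16.58
eef_pos: [593.0, 48.1, 333.1]
eef_rot: [3.142, -0.459, -3.132]
wrist_force: [-0.4, 0.4, -0.0]
finger_gap: 17.9
finger_force: 30.0
```

>>> apply_moves(
  moves=[
    [[-0.006,0,-0.0045],[0,0.0028,0],1],
    [[-0.012,0,-0.0086],[0,0.0056,0],1],
    [[-0.012,0,-0.0086],[0,0.0056,0],1],
  ],
)

```text
clock: 16.83
eef_pos: [596.6, 48.1, 333.9]
eef_rot: [3.141, -0.477, -3.132]
wrist_force: [-0.6, -0.8, 1.4]
finger_gap: 17.4
finger_force: 30.0
```

```bash
python3 arc.py "np.arange(68,76,1)"
```

```text
16.8333 [596.6404  48.1337 333.9328] tilt [-0.637  67.1577  0.0038] F [-0.587  -0.7515  1.4362] M [ 0.0892 -0.2517 -0.0967] 30.004530251026154
err from arc mm [-1.9884  0.7237  0.2341] q [ 0.0177  0.6731  0.7923  0.0046  2.1529 -1.561 ]
68 [-0.0098 -0.0001 -0.0078] 0.004679359811743448
69 [-0.0216 -0.0001 -0.0168] 0.010234915367299004
70 [-0.0336 -0.0002 -0.0256] 0.015790470922854558
71 [-0.0457 -0.0003 -0.0342] 0.021346026478410114
72 [-0.058  -0.0003 -0.0426] 0.02690158203396567
73 [-0.0704 -0.0004 -0.0508] 0.03245713758952123
74 [-0.083  -0.0005 -0.0587] 0.038012693145076784
75 [-0.0957 -0.0005 -0.0664] 0.043568248700632334
```

>>> apply_moves(
  moves=[
    [[-0.006,0,-0.0045],[0,0.0028,0],1],
    [[-0.012,0,-0.0088],[0,0.0056,0],1],
    [[-0.012,0,-0.0088],[0,0.0056,0],1],
  ],
)

```text
clock: 17.08
eef_pos: [600.3, 48.1, 334.7]
eef_rot: [3.141, -0.494, -3.132]
wrist_force: [-0.0, -0.5, 3.7]
finger_gap: 17.7
finger_force: 30.0
```

>>> apply_moves(
  moves=[
    [[-0.006,0,-0.0045],[0,0.0028,0],1],
    [[-0.012,0,-0.0088],[0,0.0056,0],1],
    [[-0.012,0,-0.0088],[0,0.0056,0],1],
  ],
)

```text
clock: 17.33
eef_pos: [604.0, 48.2, 335.3]
eef_rot: [3.142, -0.512, -3.132]
wrist_force: [-1.2, 0.1, 5.7]
finger_gap: 17.5
finger_force: 30.0
```

>>> apply_moves(
  moves=[
    [[-0.006,0,-0.0045],[0,0.0028,0],1],
    [[-0.012,0,-0.0087],[0,0.0056,0],1],
    [[-0.012,0,-0.0087],[0,0.0056,0],1],
  ],
)

```text
clock: 17.58
eef_pos: [607.6, 48.2, 335.9]
eef_rot: [3.142, -0.53, -3.132]
wrist_force: [-0.7, 0.5, 7.8]
finger_gap: 17.8
finger_force: 30.0
```

```bash
python3 arc.py "np.arange(71,78,1)"
```

```text
17.5833 [607.6384  48.1819 335.9091] tilt [-0.6661 70.2011 -0.0011] F [-0.7323  0.47    7.8304] M [ 0.0809  0.3574 -0.1194] 30.00434696674347
err from arc mm [-2.1298  0.7163  0.2711] q [ 0.0174  0.7454  0.6856  0.0052  2.2404 -1.5608]
71 [-0.0093 -0.0001 -0.0074] 0.004438516425439647
72 [-0.0211 -0.0001 -0.0164] 0.009994071980995204
73 [-0.0331 -0.0002 -0.0252] 0.015549627536550759
74 [-0.0452 -0.0002 -0.0338] 0.021105183092106315
75 [-0.0575 -0.0003 -0.0422] 0.02666073864766187
76 [-0.0699 -0.0004 -0.0504] 0.03221629420321743
77 [-0.0824 -0.0004 -0.0584] 0.03777184975877298
```

```bash
python3 - <<'E'
from h import *
np.set_printoptions(precision=1,suppress=True)
for n,c in(("scene",(218,129)),("side",(257,137))):
    g=cv2.cvtColor(cv2.imread(f"pics/{n}0.png"),6)
    x,y=c; w=g[y-8:y+9,x-10:x+11]; print(n,"cols",x-10,"rows",y-8);print(w)
    for d in(72,77,82,87,92): v=P(n)@[640.7+d,47.3,244,1];print(d,v[:2]/v[2],end=" ")
    print()
E
```

```text
scene cols 208 rows 121
[[124 125 134 135 130 127 128 127 127 128 124 119 123 132 137 138 138 139
  138 138 139]
 [120 123 131 133 131 128 127 126 127 127 125 119 121 133 137 139 139 139
  137 137 138]
 [118 123 132 136 131 127 127 128 126 120 117 116 120 130 137 140 138 139
  139 138 138]
 [123 129 136 139 135 127 127 126 118 101  94 101 113 127 137 138 138 139
  139 138 138]
 [130 135 141 144 140 128 123 118  98  79  68  74  92 117 132 138 139 137
  139 137 139]
 [124 128 133 139 135 126 118 100  76  60  54  58  67  93 123 136 138 139
  139 138 138]
 [114 117 120 125 124 119 104  80  59  54  51  52  55  78 116 134 138 139
  139 138 138]
 [107 110 111 117 113 106  89  67  54  52  52  51  55  76 115 134 137 138
  139 138 139]
 [105 103 108 113 106  94  77  58  50  51  51  53  54  77 117 135 138 139
  138 139 139]
 [108 102 107 112 106  93  72  55  50  52  51  52  57  84 120 135 138 139
  139 138 139]
 [110 111 118 124 121 107  85  62  53  52  50  54  68 104 127 137 138 140
  138 138 139]
 [115 119 126 135 137 124 107  80  57  53  51  55  80 114 133 138 138 139
  139 139 138]
 [119 12
[... 1443 characters left out ...]
6  95  93  89  95  92  62  38  33  31  32  57 107 131 131 142 136
  118 117 108]
 [ 97  96  94  89  88  97  91  85  60  49  51  58  89 135 143 151 164 148
  116 110 108]
 [103  96  97  97  99  98  96  94  87  97 107 114 144 161 146 136 134 111
   96  91  89]
 [104 101  94 100 108 104 110 118 113 137 155 140 137 137 132 122 111  95
   83  83  81]
 [109 116 111 133 137 119 139 159 134 129 139 131 124 123 120 113  96  88
   81  82  79]
 [138 144 136 172 168 138 129 135 118 118 122 120 120 121 119 111  94  83
   80  80  80]
 [177 173 145 142 130 124 122 121 118 118 119 117 117 121 113 101  87  83
   74  76  77]]
72 [260.  138.4] 77 [259.2 137.9] 82 [258.3 137.5] 87 [257.5 137. ] 92 [256.7 136.6]
```

The buffer measures d≈90 mm, so contact is expected at ≈73° and hasn't happened yet. The rising force is the bar pressing into the Vs. I'll relieve that by 1 mm and go on.

>>> apply_moves(
  moves=[
    [[-0.003,0,-0.007],[0,0.0022,0],1],
    [[-0.0075,0,-0.0109],[0,0.0044,0],1],
    [[-0.013,0,-0.0155],[0,0.0072,0],1],
    [[-0.019,0,-0.0199],[0,0.01,0],1],
    [[-0.019,0,-0.0199],[0,0.01,0],1],
    [[-0.019,0,-0.0199],[0,0.01,0],1],
  ],
)

```text
clock: 18.08
eef_pos: [614.3, 48.3, 337.0]
eef_rot: [3.142, -0.56, -3.132]
wrist_force: [-0.5, 1.0, -1.0]
finger_gap: 17.6
finger_force: 30.0
```

>>> apply_moves(
  moves=[
    [[-0.006,0,-0.0045],[0,0.0028,0],1],
    [[-0.012,0,-0.0088],[0,0.0056,0],1],
    [[-0.012,0,-0.0088],[0,0.0056,0],1],
  ],
)

```text
clock: 18.33
eef_pos: [617.9, 48.2, 337.4]
eef_rot: [3.142, -0.579, -3.132]
wrist_force: [-1.6, -0.2, 2.0]
finger_gap: 17.9
finger_force: 30.0
```

>>> apply_moves(
  moves=[
    [[-0.006,0,-0.0045],[0,0.0028,0],1],
    [[-0.012,0,-0.0088],[0,0.0056,0],1],
    [[-0.012,0,-0.0088],[0,0.0056,0],1],
  ],
)

```text
clock: 18.58
eef_pos: [621.6, 48.3, 337.8]
eef_rot: [-3.142, -0.597, -3.132]
wrist_force: [-2.8, -0.1, 2.8]
finger_gap: 17.9
finger_force: 30.0
```

```bash
python3 arc.py "np.arange(74,80,1)";python3 - <<'E'
from h import *
np.set_printoptions(precision=1,suppress=True)
g=cv2.cvtColor(viewer.camera("scene"),6);print(g[113:141,204:230])
cv2.imwrite("pics/sc8.png",g)
E
```

```text
18.5833 [621.6259  48.2903 337.7911] tilt [-0.7045 74.0288 -0.0069] F [-2.814  -0.1393  2.7824] M [ 0.1171  0.2131 -0.039 ] 30.000982582569122
err from arc mm [-2.2727  0.7539  0.5582] q [ 0.017   0.8468  0.5316  0.0061  2.3598 -1.5601]
74 [0.0003 0.     0.0003] -0.00015980270305872876
75 [-0.0113 -0.0001 -0.0089] 0.005395752852496827
76 [-0.0232 -0.0001 -0.0179] 0.010951308408052382
77 [-0.0352 -0.0002 -0.0267] 0.016506863963607937
78 [-0.0473 -0.0003 -0.0353] 0.022062419519163493
79 [-0.0596 -0.0003 -0.0436] 0.02761797507471905
[[125 121 120 123 125 129 136 133 129 131 130 132 130 129 124 123 127 138
  140 142 141 140 141 141 140 142]
 [119 118 120 120 124 128 136 132 131 130 131 131 131 130 125 121 128 138
  139 141 141 141 141 141 140 141]
 [120 121 118 117 122 129 135 133 131 130 131 130 132 129 126 122 127 136
  141 141 141 141 141 141 140 141]
 [120 122 121 123 125 128 136 134 131 130 132 132 130 130 125 121 127 134
  139 140 141 141 141 142 142 141]
 [119 128 130 132 131 128 135 134 131 130 132 130 130 130 126 121 125 135
  140 142 141 141 140 141 140 140]
 [118 128 126 122 1
[... 1788 characters left out ...]
50  52  65
   91 119 133 137 131 111 100 100]
 [119 119 117 118 136 152 136 104  79  63  59  55  52  52  53  55  69  86
  103 117 124 126 120 106 100  99]
 [117 116 122 132 154 148 116  82  62  55  53  52  51  51  60  72  88 100
  105 110 113 114 107 100  99  99]
 [124 137 155 156 150 126  97  83  68  53  51  52  55  65  79  91 101 106
  107 109 108 107 103  99  99 100]
 [139 159 162 147 127 106  95  88  69  57  52  55  72  88  97 104 106 107
  108 107 107 103  99  98  99 101]
 [164 158 141 115 102  96  90  80  67  59  62  75  89 101 104 106 108 108
  107 108 107 100  99  99  99 101]
 [157 139 114  92  89  91  88  80  71  72  86  95 102 107 105 106 106 107
  106 106 105 102  99  99  99 101]]
```

The buffer has shifted ~1.5 px, about 4–5 mm of give, and Fx has grown to match. The arch is bearing on the stop. I'll nudge a little further, hold, and check the pots.

>>> apply_moves(
  moves=[
    [[-0.003,0,-0.0022],[0,0.0014,0],1],
    [[-0.006,0,-0.0044],[0,0.0028,0],1],
    [[-0.006,0,-0.0044],[0,0.0028,0],1],
    [[-0.006,0,-0.0044],[0,0.0028,0],1],
    [[-0.006,0,-0.0044],[0,0.0028,0],1],
    [[-0.006,0,-0.0044],[0,0.0028,0],1],
  ],
)

```text
clock: 19.13
eef_pos: [623.3, 48.3, 338.0]
eef_rot: [3.142, -0.604, -3.132]
wrist_force: [-2.1, 0.3, 2.0]
finger_gap: 17.9
finger_force: 30.0
```

```bash
python3 arc.py "[70,65,60,55,50,45,40]";python3 - <<'E'
from h import *
np.set_printoptions(precision=0,suppress=True)
for n in("scene","side"):
    im=viewer.camera(n);cv2.imwrite(f"pics/{n}9.png",im);h=cv2.cvtColor(im,cv2.COLOR_BGR2HSV)
    m=(((h[...,0]<8)|(h[...,0]>172))&(h[...,1]>150)&(h[...,2]>60)).astype('u1')
    k,l,st,c=cv2.connectedComponentsWithStats(m)
    print(n,[(st[j].tolist(),c[j].round(0)) for j in range(1,k) if st[j][4]>5])
    for p in((0,0,100),(5,90,100),(5,-90,100),(165,90,180),(165,-90,180),(85,0,10)): v=P(n)@[640.7+p[0],47.3+p[1],p[2],1];print(p,v[:2]/v[2])
E
```

```text
19.1333 [623.3426  48.3443 337.9651] tilt [-0.7091 74.4263 -0.0031] F [-2.0798  0.3316  1.9664] M [ 0.1432  0.2691 -0.0969] 30.00150203704834
err from arc mm [-2.029   0.8006  0.6208] q [ 0.0171  0.8594  0.5119  0.0063  2.3739 -1.56  ]
70 [0.0497 0.0003 0.0431] -0.0245906606066532
65 [0.1016 0.0006 0.0962] -0.052368438384430976
60 [0.1488 0.0009 0.1536] -0.08014621616220875
55 [0.1907 0.0012 0.215 ] -0.10792399393998653
50 [0.2271 0.0015 0.2797] -0.13570177171776432
45 [0.2578 0.0018 0.3474] -0.16347954949554208
40 [0.2824 0.0021 0.4175] -0.19125732727331987
scene [([78, 235, 15, 10, 112], array([ 86., 240.]))]
(0, 0, 100) [249. 182.]
(5, 90, 100) [231. 197.]
(5, -90, 100) [262. 169.]
(165, 90, 180) [180. 158.]
(165, -90, 180) [215. 134.]
(85, 0, 10) [224. 202.]
side [([270, 179, 4, 2, 6], array([272., 180.])), ([127, 191, 11, 9, 76], array([132., 194.])), ([139, 215, 4, 3, 7], array([141., 216.]))]
(0, 0, 100) [272. 182.]
(5, 90, 100) [251. 189.]
(5, -90, 100) [290. 174.]
(165, 90, 180) [225. 152.]
(165, -90, 180) [264. 140.]
(85, 0, 10) [259. 193.]
```

>>> apply_moves(
  moves=[
    [[0.025,0,0.021],[0,-0.012,0],1],
    [[0.0497,0,0.0431],[0,-0.0246,0],1],
    [[0.0762,0,0.0692],[0,-0.0385,0],1],
    [[0.1016,0,0.0962],[0,-0.0524,0],1],
    [[0.1258,0,0.1244],[0,-0.0663,0],1],
    [[0.1488,0,0.1536],[0,-0.0801,0],1],
    [[0.1703,0,0.1838],[0,-0.094,0],1],
    [[0.1907,0,0.215],[0,-0.1079,0],1],
    [[0.2096,0,0.247],[0,-0.1218,0],1],
    [[0.2271,0,0.2797],[0,-0.1357,0],1],
    [[0.2271,0,0.2797],[0,-0.1357,0],1],
  ],
)

```text
clock: 20.15
eef_pos: [535.7, 47.6, 312.3]
eef_rot: [-3.142, -0.175, -3.132]
wrist_force: [1.8, 0.3, -2.9]
finger_gap: 17.9
finger_force: 30.0
```

```bash
cat > red.py <<'E'
from h import *
for n in("scene","side","wrist"):
    im=viewer.camera(n);cv2.imwrite(f"pics/{n}_{manip.read_state()['clock']:.1f}.png",im);h=cv2.cvtColor(im,cv2.COLOR_BGR2HSV)
    m=(((h[...,0]<8)|(h[...,0]>172))&(h[...,1]>140)&(h[...,2]>40)).astype('u1')
    k,l,st,c=cv2.connectedComponentsWithStats(m)
    print(n,[st[j].tolist() for j in range(1,k) if st[j][4]>3])
E
python3 arc.py "[45,40,35,30,25,20,15]";python3 red.py
```

```text
20.15 [535.6877  47.5796 312.2929] tilt [-0.4823 49.8855  0.0049] F [ 1.7794  0.3294 -2.8529] M [ 0.1268 -0.4171 -0.0129] 29.999362528324127
err from arc mm [-2.8731  0.4699  0.4971] q [ 0.0197  0.3252  1.2909  0.0018  1.7007 -1.5607]
45 [0.0547 0.0003 0.0478] -0.027141605488711168
40 [0.1062 0.0006 0.1013] -0.054919383266488944
35 [0.1528 0.0008 0.1591] -0.08269716104426672
30 [0.1943 0.0011 0.2208] -0.1104749388220445
25 [0.2302 0.0013 0.2858] -0.13825271659982227
20 [0.2603 0.0015 0.3537] -0.16603049437760006
15 [0.2844 0.0016 0.424 ] -0.19380827215537783
scene [[78, 235, 16, 15, 165]]
side [[270, 179, 5, 3, 10], [127, 190, 11, 10, 79], [139, 216, 4, 2, 4]]
wrist [[239, 308, 3, 7, 14], [237, 316, 30, 22, 509]]
```

```bash
python3 - <<'E'
from h import *
np.set_printoptions(precision=1,suppress=True)
i=viewer.camera_info("wrist");c,v=ray((252,327),info=i);print("cam",c,"dir",v)
th=np.radians(49.9)
for s in range(100,420,20):
    X=c+v*s; d=X-[640.7,47.3,125]; print(s,X,"tray x,y,z",d[0]*np.cos(th)-d[2]*np.sin(th),d[1],d[0]*np.sin(th)+d[2]*np.cos(th)+6)
E
```

```text
cam [498.7  46.5 484.2] dir [ 0.5 -0.  -0.9]
100 [547.   43.5 396.7] tray x,y,z -268.1288507206324 -3.768685793749654 109.34484136455994
120 [556.7  42.9 379.2] tray x,y,z -248.51687134710414 -4.366312766759762 105.47016627451278
140 [566.4  42.3 361.7] tray x,y,z -228.9048919735758 -4.963939739769863 101.59549118446569
160 [576.   41.7 344.2] tray x,y,z -209.29291260004743 -5.561566712779971 97.72081609441858
180 [585.7  41.1 326.7] tray x,y,z -189.68093322651913 -6.159193685790072 93.8461410043715
200 [595.4  40.5 309.2] tray x,y,z -170.06895385299083 -6.75682065880018 89.97146591432443
220 [605.1  39.9 291.7] tray x,y,z -150.45697447946245 -7.354447631810281 86.09679082427733
240 [614.7  39.3 274.2] tray x,y,z -130.8449951059342 -7.952074604820389 82.22211573423017
260 [624.4  38.8 256.7] tray x,y,z -111.23301573240589 -8.54970157783049 78.34744064418311
280 [634.1  38.2 239.2] tray x,y,z -91.62103635887755 -9.147328550840598 74.47276555413602
300 [643.7  37.6 221.7] tray x,y,z -72.00905698534923 -9.744955523850699 70.59809046408894
320 [653.4  37.  204.2] tray x,y,z -52.39707761182086 -10.3425824968608 66.72341537404183
340 [663.1  36.4 186.7] tray x,y,z -32.785098238292626 -10.940209469870908 62.84874028399469
360 [672.7  35.8 169.2] tray x,y,z -13.17311886476427 -11.537836442881016 58.97406519394758
380 [682.4  35.2 151.7] tray x,y,z 6.438860508764041 -12.135463415891117 55.09939010390051
400 [692.1  34.6 134.2] tray x,y,z 26.050839882292394 -12.733090388901218 51.2247150138534
```

>>> apply_moves(
  moves=[
    [[0.0275,0,0.0232],[0,-0.0135,0],1],
    [[0.0539,0,0.0476],[0,-0.0271,0],1],
    [[0.0799,0,0.0738],[0,-0.041,0],1],
    [[0.1042,0,0.101],[0,-0.0549,0],1],
    [[0.1269,0,0.1295],[0,-0.0688,0],1],
    [[0.1498,0,0.1586],[0,-0.0827,0],1],
    [[0.1695,0,0.189],[0,-0.0966,0],1],
    [[0.1893,0,0.22],[0,-0.1105,0],1],
    [[0.2242,0,0.2848],[0,-0.1383,0],1],
    [[0.2533,0,0.3525],[0,-0.166,0],1],
    [[0.2764,0,0.4226],[0,-0.1938,0],1],
    [[0.2764,0,0.4226],[0,-0.1938,0],1],
  ],
)

```text
clock: 21.3
eef_pos: [446.9, 46.7, 216.3]
eef_rot: [-3.141, 0.428, -3.132]
wrist_force: [0.8, 0.7, -2.3]
finger_gap: 17.7
finger_force: 30.0
```

```bash
python3 arc.py "[12,9,6,4,2,0]";python3 red.py
```

```text
21.3 [446.8916  46.714  216.2854] tilt [-0.1587 15.3373  0.0038] F [ 0.8268  0.6827 -2.3297] M [ 0.0964  0.0735 -0.0232] 29.9998140335083
err from arc mm [-3.7501  0.0439 -4.6447] q [ 0.0267 -0.1484  2.0736 -0.0101  0.7886 -1.5482]
12 [0.0378 0.0001 0.0321] -0.01854064059637965
9 [0.0701 0.0002 0.0628] -0.03520730726304632
6 [0.1008 0.0003 0.0952] -0.051873973929712984
4 [0.1202 0.0003 0.1177] -0.06298508504082409
2 [0.1389 0.0003 0.1408] -0.0740961961519352
0 [0.1568 0.0004 0.1645] -0.08520730726304632
scene [[78, 235, 16, 15, 159]]
side [[127, 190, 11, 10, 80], [136, 215, 8, 4, 13]]
wrist []
```

>>> apply_moves(
  moves=[
    [[0,0,0],[0,0,0],1],
    [[0,0,0],[0,0,0],1],
  ],
)

```text
clock: 21.62
eef_pos: [451.5, 46.8, 221.8]
eef_rot: [3.141, 0.431, -3.132]
wrist_force: [-0.4, 1.3, -2.9]
finger_gap: 17.9
finger_force: 30.0
```

```bash
python3 arc.py "[12,9,6,4,2,0]"
```

```text
21.6167 [451.4609  46.7603 221.7682] tilt [-0.1392 15.1735 -0.0092] F [-0.4381  1.3019 -2.8853] M [0.2111 0.6546 0.0341] 29.9995556473732
err from arc mm [1.0927 0.0917 1.382 ] q [ 0.0264 -0.1446  2.0577 -0.0097  0.7979 -1.5485]
12 [0.036  0.0001 0.0305] -0.017630527926992656
9 [0.0684 0.0001 0.0611] -0.03429719459365932
6 [0.0991 0.0002 0.0934] -0.05096386126032599
4 [0.1187 0.0002 0.1158] -0.0620749723714371
2 [0.1374 0.0003 0.1389] -0.07318608348254821
0 [0.1554 0.0003 0.1626] -0.08429719459365932
```

>>> apply_moves(
  moves=[
    [[0.018,0,0.0155],[0,-0.0088,0],1],
    [[0.037,0,0.031],[0,-0.0176,0],1],
    [[0.0545,0,0.047],[0,-0.026,0],1],
    [[0.071,0,0.0625],[0,-0.0343,0],1],
    [[0.087,0,0.079],[0,-0.0427,0],1],
    [[0.103,0,0.096],[0,-0.051,0],1],
    [[0.1235,0,0.1185],[0,-0.0621,0],1],
    [[0.143,0,0.1415],[0,-0.0732,0],1],
    [[0.152,0,0.154],[0,-0.0788,0],1],
    [[0.161,0,0.1655],[0,-0.0843,0],1],
    [[0.161,0,0.1655],[0,-0.0843,0],1],
    [[0.161,0,0.1655],[0,-0.0843,0],1],
  ],
)

```text
clock: 22.62
eef_pos: [432.4, 46.5, 167.6]
eef_rot: [-3.142, 0.698, -3.132]
wrist_force: [3.2, -0.3, -0.2]
finger_gap: 17.6
finger_force: 30.0
```

```bash
python3 arc.py "[0]"
```

```text
22.6167 [432.3818  46.4904 167.5588] tilt [-0.0045 -0.1362 -0.0151] F [ 3.1941 -0.2785 -0.2258] M [ 0.166  -0.1562  0.0067] 29.99952346086502
err from arc mm [ 0.4446 -0.0861  0.813 ] q [ 0.031  -0.2012  2.3392 -0.0465  0.3061 -1.5098]
0 [-0.0016 -0.     -0.0013] 0.0007567296268582016
```

Level again. I'll open, then withdraw straight up.

>>> apply_moves(
  moves=[
    [[0,0,0],[0,0,0],0.6],
    [[0,0,0],[0,0,0],0],
    [[0,0,0],[0,0,0],0],
    [[0,0,0],[0,0,0],0],
    [[0,0,0],[0,0,0],0],
    [[0,0,0],[0,0,0],0],
    [[0,0,0],[0,0,0],0],
    [[0,0,0],[0,0,0],0],
    [[0,0,0],[0,0,0],0],
    [[0,0,0],[0,0,0],0],
    [[0,0,0],[0,0,0],0],
  ],
)

```text
clock: 23.53
eef_pos: [431.0, 46.5, 166.3]
eef_rot: [-3.142, 0.696, -3.132]
wrist_force: [0.2, -0.2, 0.6]
finger_gap: 87.9
finger_force: 0.0
```

>>> apply_moves(
  moves=[
    [[-0.04,0,-0.05],[0,0,0],0],
    [[-0.11,0,-0.13],[0,0,0],0],
    [[-0.19,0,-0.23],[0,0.03,0],0],
    [[-0.27,0,-0.33],[0,0.06,0],0],
    [[-0.35,0,-0.42],[0,0.1,0],0],
    [[-0.42,0,-0.5],[0,0.13,0],0],
    [[-0.46,0,-0.5],[0,0.17,0],0],
    [[-0.5,0,-0.5],[0,0.2,0],0],
    [[-0.55,0,-0.5],[0,0.22,0],0],
    [[-0.55,0,-0.5],[0,0.22,0],0],
    [[-0.55,0,-0.5],[0,0.22,0],0],
  ],
)

```text
clock: 24.45
eef_pos: [457.0, 46.7, 349.5]
eef_rot: [-3.142, 0.004, -3.132]
wrist_force: [-0.2, 0.1, 0.1]
finger_gap: 93.9
finger_force: 0.0
```

```bash
python3 - <<'E'
from h import *
s=manip.read_state();print(s['clock'],s['eef_pos'],s['eef_rot'],s['finger_gap'])
i=viewer.camera_info("wrist");c=-i["R"].T@i["t"];print("cam",c,"axis",i["R"][2])
E
python3 red.py
```

```text
24.45 [456.98440296  46.74220353 349.51719873] [-3.14156911  0.00413177 -3.13224457] 93.92385596119617
cam [387.87037176  45.47481818 511.46163025] axis [ 0.23866317  0.00372166 -0.97109528]
scene [[78, 235, 16, 14, 155]]
side [[127, 190, 11, 10, 80], [132, 215, 12, 4, 18]]
wrist [[221, 307, 19, 4, 46], [286, 307, 24, 10, 189], [241, 308, 24, 17, 336]]
```

>>> apply_moves(
  moves=[
    [[-0.08,0,-0.1],[0,0,0],0],
    [[-0.2,0,-0.2],[0,0,0],0],
    [[-0.34,0,-0.28],[0,0,0],0],
    [[-0.48,0,-0.28],[0,0,0],0],
    [[-0.62,0,-0.28],[0,0,0],0],
    [[-0.74,0,-0.28],[0,0,0],0],
    [[-0.84,0,-0.28],[0,0,0],0],
    [[-0.9,0,-0.28],[0,0,0],0],
    [[-0.9,0,-0.28],[0,0,0],0],
    [[-0.9,0,-0.28],[0,0,0],0],
  ],
)

```text
clock: 25.43
eef_pos: [680.8, 48.9, 421.0]
eef_rot: [-3.142, 0.005, -3.132]
wrist_force: [-0.4, 0.7, 0.7]
finger_gap: 94.0
finger_force: 0.0
```

```bash
python3 red.py; python3 - <<'E'
from h import *
np.set_printoptions(precision=0,suppress=True)
i=viewer.camera_info("wrist");print("cam",-i["R"].T@i["t"],i["R"][2])
im=viewer.camera("wrist");cv2.imwrite("pics/w_end.png",im);h=cv2.cvtColor(im,cv2.COLOR_BGR2HSV)
m=(((h[...,0]<8)|(h[...,0]>172))&(h[...,1]>140)&(h[...,2]>40)).astype('u1')
k,l,st,c=cv2.connectedComponentsWithStats(m)
for j in range(1,k):
    if st[j][4]>15: print(st[j],[atz(c[j],z,info=i)[:2] for z in(30,80,130)])
b=((h[...,0]>100)&(h[...,0]<125)&(h[...,1]>140)&(h[...,2]>50)).astype('u1')
k,l,st,c=cv2.connectedComponentsWithStats(b)
print("blue",[st[j].tolist() for j in range(1,k) if st[j][4]>15])
np.set_printoptions(suppress=True)
for p in((-85,83,179),(-170,83,179),(0,119,125),(0,-119,125),(0,109,137),(0,-109,137),(6,0,100)):
    X=i["R"]@(np.array([640.7,47.3,0])+p)+i["t"];r=np.hypot(X[0],X[1]);t=np.arctan2(r,X[2]);K=i["camera_matrix"]
    print(p,K[:2,2]+K[0,0]*t*X[:2]/r)
E
```

```text
scene [[78, 238, 10, 12, 72]]
side [[127, 191, 10, 9, 65]]
wrist [[260, 160, 24, 12, 49], [219, 171, 26, 14, 243], [285, 177, 26, 16, 320], [241, 187, 25, 15, 339], [471, 205, 8, 3, 13], [484, 220, 18, 20, 236]]
cam [610.  48. 585.] [ 0.  0. -1.]
[260 160  24  11  51] [array([688.,  64.]), array([681.,  63.]), array([674.,  61.])]
[219 171  26  14 243] [array([717., -10.]), array([707.,  -5.]), array([697.,   0.])]
[285 177  26  16 317] [array([728., 116.]), array([717., 110.]), array([707., 104.])]
[241 187  25  15 339] [array([747.,  31.]), array([735.,  32.]), array([723.,  34.])]
[484 220  18  20 233] [array([834., 633.]), array([814., 580.]), array([794., 527.])]
blue [[192, 125, 10, 13, 97], [324, 126, 10, 13, 110], [193, 146, 11, 14, 118], [323, 147, 11, 14, 121], [377, 178, 27, 5, 69], [347, 182, 29, 38, 217]]
(-85, 83, 179) [324.  84.]
(-170, 83, 179) [323.  26.]
(0, 119, 125) [338. 143.]
(0, -119, 125) [187. 142.]
(0, 109, 137) [333. 144.]
(0, -109, 137) [191. 142.]
(6, 0, 100) [262. 144.]
```

All four red caps project inside the pan. The bar divides both blue Vs evenly at image row ≈142, so it is seated and square. The gripper is clear, so I'm handing in.

```bash
python3 -c "
from cell import manip
print(manip.sign_off())"
```

```text
the job is handed in; nothing more can be done
None
```

The job is handed in at about 25 s of the 70 s: the last camera check showed all four pots in the pan and the empty tray's bar seated square in both V-rests, with the gripper clear; the hand-in returned no verdict.

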